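Set a bench shear's hold-down screw to a setting block

TASK

Set the hold-down screw of the bench shear to the steel setting block that lies loosely under its pad: with the torque driver from the tool stand, turn the screw down until the pad just nips the block, so that it no longer slides freely but still draws out against a light drag, about a kilogram's pull; never jam it. Draw the block out lengthwise under that drag and leave it lying flat on the bar rest, clear of the pad, with the screw left as set and the driver back upright, socket down, in a pocket of the tool stand. Do not disturb the other things on the bench.

Things in the scene. Friction and masses are not known exactly. Their poses are not given: they have to be found in the camera images.
- shear: Hand-lever bench shear, bolted down, blade shut and lever parked low. Origin: on the bench top straight below the hold-down screw's axis; z up. Its blade, frame and lever lie along x at y = -50 to -140 mm (frame to 170 mm high at x = -125 to -45 mm, lever to 195 mm high out to x = +350 mm). The bar rest, on which stock is laid along y, is a flat steel plate, top at z = 60 mm, x = -45 to +45 mm, y = -60 to +190 mm.
- bracket: Grey hold-down bracket clamped to the bar rest, same axes as the shear, origin within 1 mm above the shear's: post at x = -77 to -43 mm, arm and round boss (radius 21 mm) at z = 94 to 130 mm around the screw's axis (x = y = 0), with clear space below the arm for the stock. Nothing stands on the +x side and on the +y side of the screw.
- screw: Hold-down (stop) screw, upright in the bracket's boss: flat round rubber-faced pad below (30 mm across, 7 mm thick, fixed to the screw, turns with it), square head above. Origin: centre of the pad's underside; z up; x, y square to the head's flats. Right-hand thread, 3 mm a turn: clockwise from above lowers it. It turns against a constant friction of 0.02 to 0.03 Nm and stays where left.
- head (a point): Centre of the top of the screw's head, 80 mm above the pad's underside, on the screw's axis. Axes as screw. The head is 18 mm square and 20 mm high, its top 4 mm tapered to 11 mm square.
- pad (a point): Centre of the pad's underside, at the start 0.7 to 2.4 mm above the block's top. Once it bears on the block, each newton of nip adds about 0.006 Nm to the turning torque, and the nip grows by roughly 8 N a radian.
- block: Setting block: hot-rolled steel flat 32 x 175 mm, nominally 16 mm thick (true thickness up to 0.8 mm off), 0.67 kg, flat on the bar rest along the shear's y, its inner end under the pad and 32 to 40 mm past the screw's axis, its tail towards the shear's +y. Origin: centre of its underside; x across, y along (to the tail), z up. Drawn 58 mm to +y it clears the pad; drawn 90 mm it still lies firm.
- driver: Torque driver, about 0.25 kg, standing upright, socket down, in an end pocket of the tool stand. Origin: centre of the socket's mouth (lower end); z up along the tool. Round dark wooden handle, 30 mm across, from z = 68 to 148 mm; below it a 15 mm shank with a 32 mm square socket (28 mm high). Shank and socket twist in the handle against a torsion spring, 0.6 Nm a radian.
- socket (a point): Inner floor of the driver's square socket, on the tool's axis, 22 mm above the mouth; it meets head when fully seated. x and y square to the socket's flats. Opening 20 mm square, 22 mm deep, mouth flared over the last 2 mm. With no torque on it its axes agree with the handle's.
- handle (a point): Middle of the driver's handle, on the tool's axis, 108 mm above the mouth. Turns with the handle; its yaw against socket is the spring's twist.
- stand: Fixed open steel tool stand, 56 (x) x 156 (y) mm, walls 5 mm thick and 50 mm high, inner floor at z = 5 mm, with three pockets 46 mm (x) by 45 mm (y) centred at y = -50, 0 and +50 mm. Origin: centre of its underside. The driver is in one end pocket, a slimmer punch in the other.
- drift: Bystander: slim round punch, 125 mm tall, 20 mm handle, round 34 mm foot, standing in the other end pocket of the tool stand. Origin: centre of its underside.
- can: Bystander: plain metal can, 66 mm across, 110 mm tall. Origin: centre of its underside.
- flange: Bystander: dark steel pipe flange, 110 mm across, 40 mm high. Origin: centre of its underside.
Mind the look-alikes: they are no part of the job. What is shaped like the block but pink is not meant. What is shaped like the driver but turquoise is not meant.

How it is judged:
By the outcome, as a careful person would: the job done as asked, in the order asked, and still so for the second after the job is handed in, with the robot touching nothing.
It also fails if it takes over 72 s, if anything falls off the work surface, if the arm or the gripper's body presses on something with over 40 N, if the wrist force passes 120 N, or if a joint passes its speed limit or range.

ROBOT

A 7-joint arm with a two-finger parallel gripper is mounted at the origin on the work surface. World frame = base frame: x ahead of the robot, y to its left, z up, the work surface at z = 0. Lengths are in mm, angles in rad, forces in N, time in s.
With the tool pointing down it reaches from about 400 to 875 mm from the base axis. Payload 19.3 kg.
Tool frame: the origin (TCP) lies between the finger pads; the fingertips stand 14 mm ahead of it and the grasp point (between the pads) lies 5 mm behind it; z points along the fingers, x is the direction in which the jaws open and shut, and the axes are right-handed (so a half turn about z gives the same grasp; the last joint's range is limited). The gripper opens to 85 mm and grips with 20 to 120 N. Pads are 22 mm wide; open, the fingers measure 114 mm over their backs; the gripper's body (76 mm by 85 mm) begins 54 mm behind the grasp point. The pads swing forward as they close: fully open they stand 13 mm farther back than shut.
Start: joints at [1.156, 0.521, -0.036, 1.599, 0.021, 1.021, -0.113], TCP at [211.227, -588.216, 245.291] pointing down, gripper open.
Joint ranges: [-2.91, 2.91], [-0.3, 2.13], [-1.5, 1.42], [0.17, 2.43], [-1.26, 4.41], [0.16, 1.93], [-2.52, 2.52]. Speed limits (rad/s): [1.89, 1.89, 2.39, 2.39, 3.01, 3.01, 3.01].

INTERFACE

Orientations are given as a rotation vector (axis times angle).
In Python, from station import arm gives the robot as it stands.
- The arm moves only by the tool drive_tool, never from a script. Its argument "motion" is one flat list of numbers, 7 for each row, row after row: the shift along the world's x, y, z in m, then the turn, a rotation vector about the world's x, y, z in degrees, then the opening, from 0 (shut) to 1 (fully open). A call has 1 to 8 rows; each row is the pose to reach, as a shift and turn from the pose commanded when the call began; what a row does not reach only later rows make up. A row lasts 1/8 s, in which the tool goes at most 62.5 mm and 10.7 degrees, less where a joint would pass 70% of its speed; a pose out of reach is approached as far as the arm can. A call with a gripper value outside its range is refused whole. The fingers move at their own pace and stop on an object; "grip_force" is the grip in N (left out, the last holds). Time passes only in rows, so rows that repeat a pose let the fingers close. It gives the time, the measured TCP pose, the force and the opening at its end, in the units of the state.
- arm.state(): the state, without advancing time (a new reading comes with each control period).
- arm.grab_frame(name): name is "side" or "top" or "wrist"; returns the picture (480x640x3 uint8, blue, green, red); there is no depth.
- arm.camera_info(name): a dict with "fx", "fy", "cx", "cy" (pixels), "distortion" ([k1, k2, p1, p2, k3] as OpenCV has them; the pictures are not rectified), "eye" and "orientation" of the camera in the world. Camera axes: x right, y down, z forward; pixel columns grow to the right and rows downward; lengths in mm; the calibration is good to about 2 mm. A picture is of the moment at which its call begins: read the wrist's pose just before it. camera_info takes no time and is no camera call; for the wrist camera it gives the pose at the moment of the call.
- arm.sign_off(): hands the job in, once; it reports no verdict.
Trained networks look in the newest picture that a camera, given by its name, has taken for a name from the list of things; names that differ only in an ending like _2 or _b are one class to them, and where a whole thing is asked for, a point or a joint stands for the part that bears it (a point fixed in the world has none). Each returns a list of dicts, best first, with "score" (0 to 1); they miss things now and then, are a little off and sometimes report something else, mostly with a low value. They report only what shows in the picture. A call takes as long as a camera call. They do not tell look-alikes from the thing itself.
- arm.masks_of(name, camera): "mask" (480x640 bool, what is visible of it).
- arm.mark_of(name, camera): "centre" ([x, y, z] in mm, in world coordinates, good to about 4 mm: a listed point, or the origin of a listed thing).
The state is a dict: "t": time; "joints": joint angles; "joint_vel": joint speeds; "tau": joint torques, N m; "eef_pos": TCP position; "tool_rot": TCP orientation; "wrist_force": force on the tool from outside, world axes, zero at the start; "torque": the same for the moment, N m; "grip_width": finger opening in mm.
Only numpy, scipy, OpenCV 4.12 (cv2) and the standard library are available. Lean on these libraries where they do the work, as an engineer would, in place of code of your own. Each camera call takes 0.05 s, during which the arm holds its last target.

## Working session

There is one attempt and no reset: what is moved stays moved. The work goes in short steps, Python scripts to look and compute and a tool call to move; the robot and the scene stay as the last step left them, time stands still between calls to the robot, and variables do not carry over. Pictures are saved under pics/ and viewed, and the job is handed in when it is done.

Besides the shell and the picture viewer there is one more tool, called after "Call:" as name(argument=value, ...) on one line, values as JSON. drive_tool: Moves the arm, as the interface text tells. Its arguments: {"type":"object","properties":{"motion":{"type":"array","items":{"type":"number"}},"grip_force":{"type":"number"}},"required":["motion"]}

```bash
ls; mkdir -p pics
cat > h.py <<'E'
import numpy as np,cv2
from station import arm
from scipy.spatial.transform import Rotation as R
def info(c):
    i=arm.camera_info(c);K=np.array([[i['fx'],0,i['cx']],[0,i['fy'],i['cy']],[0,0,1.]]);return i,K,np.array(i['distortion'],float)
E
python3 - <<'E'
from h import *
print(arm.state())
for c in ['side','top','wrist']:
    f=arm.grab_frame(c);cv2.imwrite(f'pics/{c}0.png',f);print(c,arm.camera_info(c))
    for n in ['shear','bracket','screw','head','pad','block','driver','socket','handle','stand','drift','can','flange']:
        if c=='wrist':continue
        print(n,[(np.round(m['centre'],1).tolist(),round(m['score'],2)) for m in arm.mark_of(n,c)][:3])
print(arm.state()['t'])
E
```

```text
pics
{'t': 0.0, 'joints': array([ 1.15580676,  0.52204974, -0.03635679,  1.6000083 ,  0.02126289,
        1.02109872, -0.11278709]), 'joint_vel': array([ 0.0015526 , -0.00075633,  0.0009499 ,  0.00072158,  0.00060774,
       -0.00112079,  0.00090686]), 'tau': array([-9.26288594e-04, -9.27100253e+01,  1.97989918e+00, -3.69930553e+01,
        1.80180359e-02,  8.09068879e-03,  2.22824161e-05]), 'eef_pos': array([ 211.10497562, -587.92205425,  244.70304139]), 'tool_rot': array([-2.56916965e+00,  1.80703306e+00,  1.61549153e-03]), 'wrist_force': array([0.29881423, 0.23873777, 0.05242678]), 'torque': array([-0.03211448, -0.06649142,  0.00683694]), 'grip_width': 85.57075191072754}
side {'fx': 537.1692837928609, 'fy': 537.1692837928609, 'cx': 323.0335707103369, 'cy': 239.57554550939386, 'distortion': array([-0.08295583,  0.        ,  0.        ,  0.        ,  0.        ]), 'eye': array([103.60061671, 551.70792193, 939.726815  ]), 'orientation': array([-0.7164241 ,  2.64933435, -1.02973668])}
shear [([551.1, 32.0, -0.7], 0.76)]
bracket [([550.7, 31.4, 1.7], 0.48)]
screw [([552.5, 34.1, 78.4],
[... 1129 characters left out ...]
[488.2, -282.8, 8.5], 0.94), ([395.0, -244.2, 1.4], 0.9)]
socket [([392.9, -244.3, 24.6], 0.56), ([485.4, -284.8, 28.6], 0.48), ([547.5, 34.4, 2.5], 0.28)]
handle [([479.8, -288.1, 115.8], 0.88), ([396.3, -244.5, 110.6], 0.81)]
stand [([482.4, -334.8, 0.4], 0.8)]
drift [([476.5, -391.1, 4.7], 0.8)]
can [([706.5, -252.3, -1.3], 0.57)]
flange [([646.7, -383.1, -2.7], 0.74)]
wrist {'fx': 389.4995124660867, 'fy': 389.4995124660867, 'cx': 320.83555582328336, 'cy': 236.26279619258565, 'distortion': array([-0.06968106,  0.        ,  0.        ,  0.        ,  0.        ]), 'eye': array([ 284.8475498 , -561.3652264 ,  374.08597533]), 'orientation': array([ 2.35123124, -1.65431208, -0.26035764])}
1.45
```

View pics/side0.png

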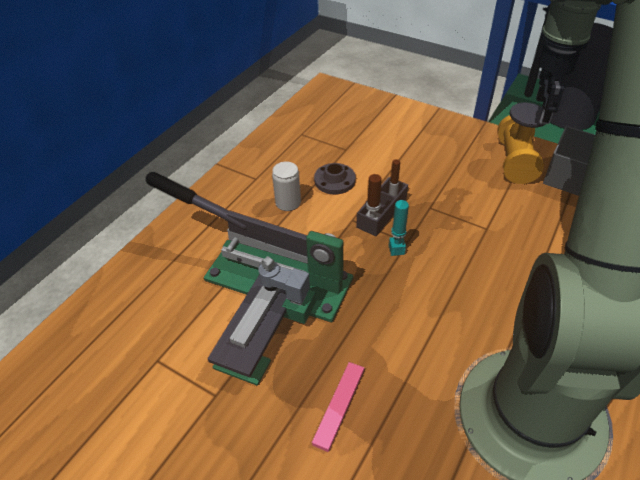

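View pics/top0.png

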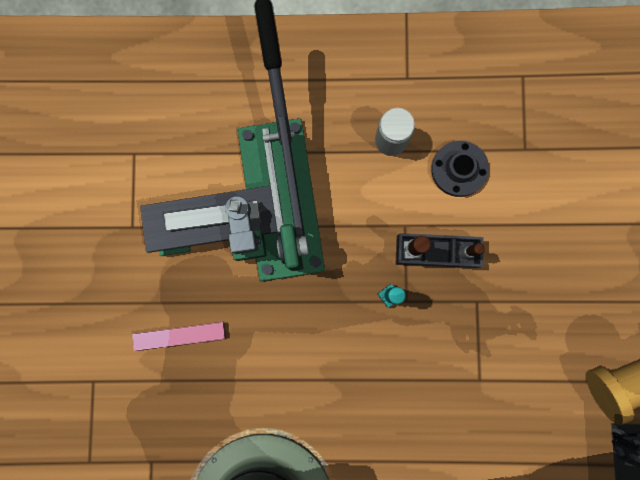

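View pics/wrist0.png

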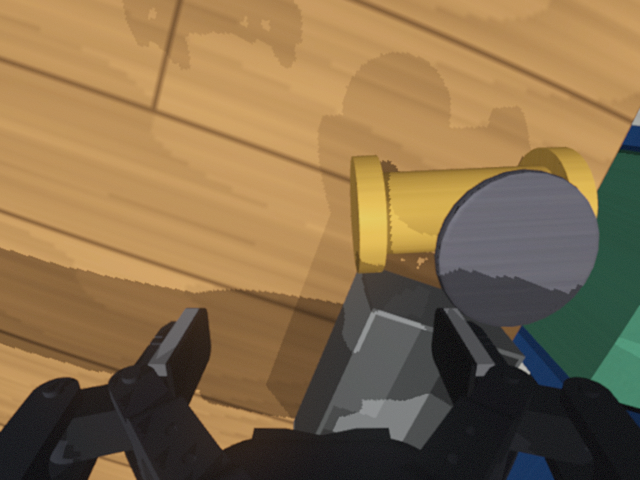

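Run:
```python
import cv2,numpy as np
t=cv2.imread('pics/top0.png');s=cv2.imread('pics/side0.png')
a=cv2.resize(t[225:275,390:490],(800,400),interpolation=cv2.INTER_CUBIC)
b=cv2.resize(t[185:260,210:270],None,fx=6,fy=6,interpolation=cv2.INTER_CUBIC)
c=cv2.resize(s[150:240,345:425],None,fx=6,fy=6,interpolation=cv2.INTER_CUBIC)
d=cv2.resize(s[240:330,230:330],None,fx=5.5,fy=5.5,interpolation=cv2.INTER_CUBIC)
cv2.imwrite('pics/a.png',a);cv2.imwrite('pics/b.png',b);cv2.imwrite('pics/c.png',c);cv2.imwrite('pics/d.png',d)
```

```text
(no output)
```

View pics/a.png

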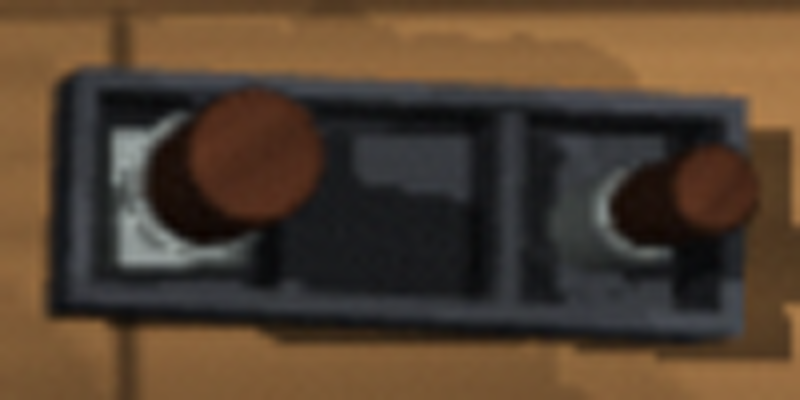

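View pics/b.png

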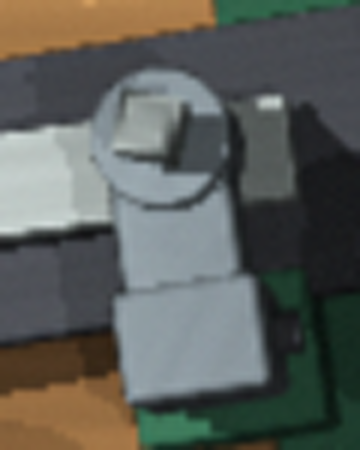

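View pics/c.png

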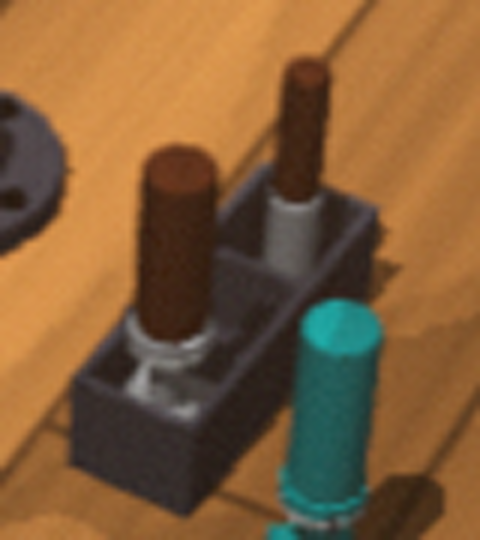

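View pics/d.png

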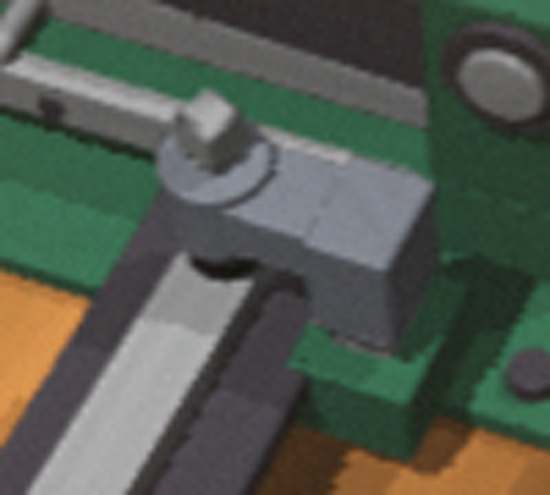

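Run:
```python
from h import *
s=arm.state();i=arm.camera_info('wrist')
T=R.from_rotvec(s['tool_rot']);C=R.from_rotvec(i['orientation'])
print(T.as_matrix().round(3));print('cam in tool',T.inv().apply(i['eye']-s['eef_pos']),(T.inv()*C).as_matrix().round(3))
# head/driver top-face fits
i,K,D=info('top')
```

```text
[[ 0.338 -0.941 -0.   ]
 [-0.941 -0.338 -0.   ]
 [ 0.     0.    -1.   ]]
cam in tool [  -0.39535996  -78.35462488 -128.78638082] [[ 1.    -0.    -0.   ]
 [ 0.     0.952  0.307]
 [ 0.    -0.307  0.952]]
```

Call:
drive_tool(motion=[0.04,0.045,0,0,0,5,1,0.08,0.09,0,0,0,10,1,0.12,0.135,0,0,0,15,1,0.16,0.18,0,0,0,20,1,0.2,0.225,0,0,0,25,1,0.24,0.27,0,0,0,30,1,0.28,0.315,0,0,0,35,1,0.304,0.354,0,0,0,40,1])

```text
t: 2.45
eef_pos: [516.8, -232.0, 245.4]
tool_rot: [-3.034, 0.813, -0.001]
wrist_force: [-0.3, -0.1, -0.7]
grip_width: 85.5
```

Run:
```python
from h import *
s=arm.state();print(s['t'],s['joints'].round(3),s['eef_pos'].round(1),s['tool_rot'].round(3),s['wrist_force'],s['torque'])
cv2.imwrite('pics/w1.png',arm.grab_frame('wrist'));
i=arm.camera_info('wrist');np.savez('w1.npz',eye=i['eye'],o=i['orientation'])
```

```text
2.45 [ 0.544  0.442 -0.309  1.746  0.157  0.977 -0.349] [ 516.8 -232.   245.4] [-3.034e+00  8.130e-01 -1.000e-03] [-0.32538744 -0.08701115 -0.71937992] [-0.01573131  0.0472311   0.00997957]
```

View pics/w1.png

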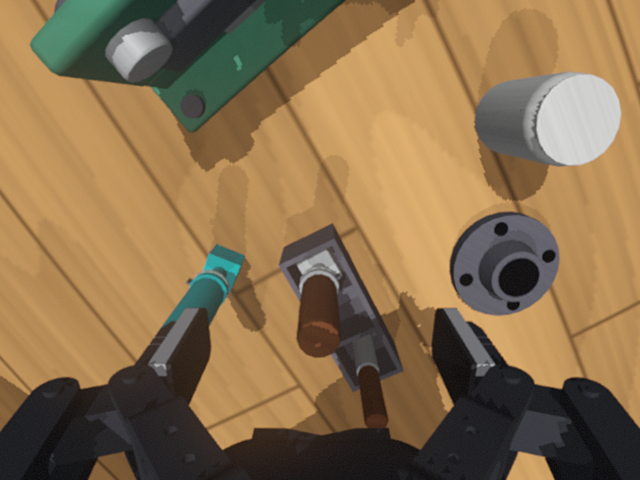

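Run:
```python
import cv2
t=cv2.imread('pics/w1.png')
cv2.imwrite('pics/w1z.png',cv2.resize(t[220:370,270:400],None,fx=4,fy=4,interpolation=cv2.INTER_CUBIC))
```

```text
(no output)
```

View pics/w1z.png

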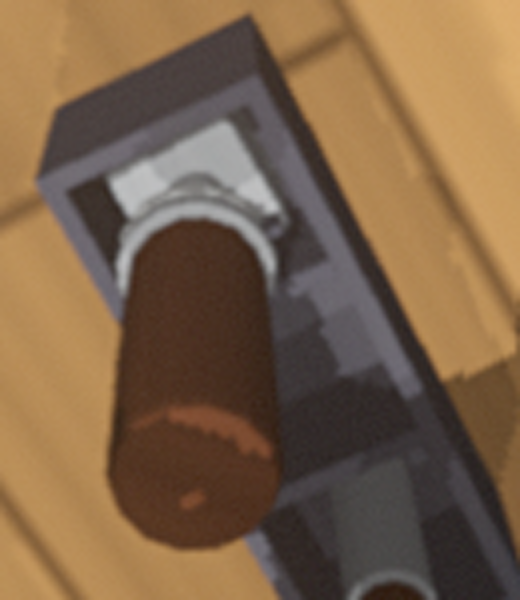

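```bash
cat >> h.py <<'E'
def cam(name,eye=None,o=None):
    i,K,D=info(name)
    return K,D,(i['eye'] if eye is None else eye),R.from_rotvec(i['orientation'] if o is None else o)
def unproj(pts,z,c):
    K,D,e,Rm=c
    p=cv2.undistortPoints(np.array(pts,float).reshape(-1,1,2),K,D).reshape(-1,2)
    d=Rm.apply(np.c_[p,np.ones(len(p))]); return e+d*((z-e[2])/d[:,2])[:,None]
def proj(P,c):
    K,D,e,Rm=c
    q=Rm.inv().apply(np.array(P,float).reshape(-1,3)-e)
    return cv2.projectPoints(q,np.zeros(3),np.zeros(3),K,D)[0].reshape(-1,2)
def poselike(f):
    d=np.load(f);return cam('wrist',d['eye'],d['o'])
E
python3 - <<'E'
from h import *
c=poselike('w1.npz')
z=lambda L:[(270+x/4,220+y/4) for x,y in L]
P=unproj(z([(108,182),(232,120),(288,222)]),33,c);print(P.round(1))
for a,b in((0,1),(1,2)):
    d=P[b]-P[a];print(np.linalg.norm(d),np.degrees(np.arctan2(d[1],d[0])))
print('centre',(P[0]+P[2])/2)
print('top',unproj(z([(195,472)]),153,c))
Q=unproj(z([(40,180),(250,75)]),50,c);d=Q[1]-Q[0];print('stand',Q,np.degrees(np.arctan2(d[1],d[0])))
E
```

```text
[[ 470.2 -267.    33. ]
 [ 503.2 -267.8   33. ]
 [ 502.3 -296.9   33. ]]
33.03495579560216 -1.3975394790385893
29.085113527281276 -91.83779013263873
centre [ 486.23471229 -281.93286027   33.        ]
top [[ 487.23509794 -279.70125537  153.        ]]
stand [[ 461.48656876 -253.66666645   50.        ]
 [ 514.43924053 -255.12743069   50.        ]] -1.580173422839821
```

Run:
```python
from h import *
c=cam('top')
P=unproj([(210+x/6,185+y/6) for x,y in[(122,90),(188,100),(172,160),(110,150)]],158,c);print(P.round(1),P.mean(0))
for a,b in((0,1),(1,2),(3,2),(0,3)):
    d=P[b]-P[a];print(np.linalg.norm(d),np.degrees(np.arctan2(d[1],d[0])))
```

```text
[[560.2  42.1 158. ]
 [557.2  23.1 158. ]
 [539.9  27.5 158. ]
 [542.9  45.3 158. ]] [550.05453048  34.50451116 158.        ]
19.22286403038702 -99.06611958875881
17.896480965110964 165.6061272448554
18.059692603673682 -99.59317201905013
17.660057605150435 169.3186040553577
```

Call:
drive_tool(motion=[-0.01,-0.02,0,0,0,10,1,-0.02,-0.035,0,0,0,20,1,-0.029,-0.049,0,0,0,30,1,-0.029,-0.049,0,0,0,40,1,-0.029,-0.049,0,0,0,50,1,-0.029,-0.049,0,0,0,60,1,-0.029,-0.049,0,0,0,70,1,-0.029,-0.049,0,0,0,75,1])

```text
t: 3.5
eef_pos: [486.0, -283.6, 245.3]
tool_rot: [-2.903, -1.201, 0.0]
wrist_force: [0.2, 0.1, 0.1]
grip_width: 85.8
```

Run:
```python
from h import *
s=arm.state();print(s['t'],s['joints'].round(3),s['eef_pos'].round(1),s['tool_rot'].round(3),s['wrist_force'],s['torque'])
cv2.imwrite('pics/w2.png',arm.grab_frame('wrist'));
i=arm.camera_info('wrist');np.savez('w2.npz',eye=i['eye'],o=i['orientation'])
```

```text
3.5 [ 0.854  0.477 -0.597  1.745  0.309  1.015  0.929] [ 486.  -283.6  245.3] [-2.903 -1.201  0.   ] [0.19208578 0.05528975 0.13514492] [-0.02951243  0.02996483  0.03964195]
```

View pics/w2.png

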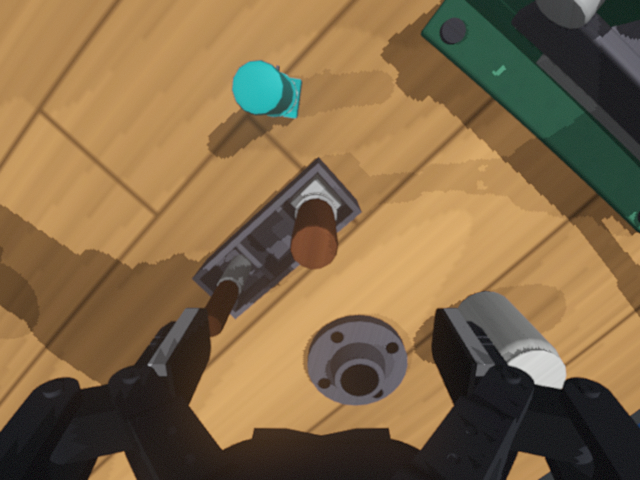

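Run:
```python
from h import *
c=poselike('w2.npz')
print(unproj([(316,246)],153,c),proj([[486,-283,5],[486,-283,108],[486,-283,153]],c))
t=cv2.imread('pics/w2.png')
cv2.imwrite('pics/w2z.png',cv2.resize(t[150:290,190:370],None,fx=4,fy=4,interpolation=cv2.INTER_CUBIC))
```

```text
[[ 482.57742408 -284.54509196  153.        ]] [[321.499874   196.57167395]
 [321.69790666 226.88141948]
 [321.83604493 248.09513794]]
```

View pics/w2z.png

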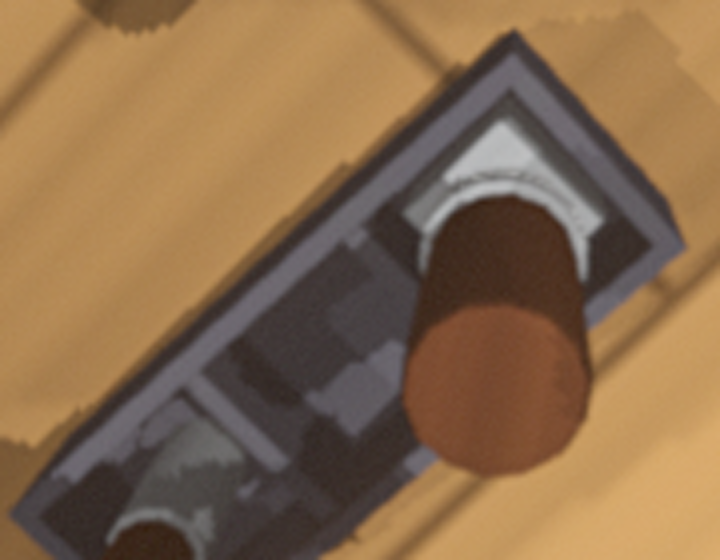

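Run:
```python
from h import *
c=poselike('w2.npz')
z=lambda L:[(190+x/4,150+y/4) for x,y in L]
P=unproj(z([(403,213),(505,118),(607,225)]),33,c);print(P.round(1))
for a,b in((0,1),(1,2)):
    d=P[b]-P[a];print(np.linalg.norm(d),np.degrees(np.arctan2(d[1],d[0])))
print('centre',(P[0]+P[2])/2, unproj(z([(498,388)]),153,c))
```

```text
[[ 466.6 -302.6   33. ]
 [ 467.6 -271.3   33. ]
 [ 500.8 -272.2   33. ]]
31.360195955852706 88.15084195631412
33.229458584331496 -1.4861442520111092
centre [ 483.72423278 -287.39985578   33.        ] [[ 482.39094008 -285.63623501  153.        ]]
```

Call:
drive_tool(motion=[-0.001,-0.002,-0.04,0,0,0,1,-0.001,-0.002,-0.09,0,0,0,1,-0.001,-0.002,-0.13,0,0,0,1,-0.001,-0.002,-0.132,0,0,0,1,-0.001,-0.002,-0.132,0,0,0,0.3,-0.001,-0.002,-0.132,0,0,0,0.0,-0.001,-0.002,-0.132,0,0,0,0.0,-0.001,-0.002,-0.132,0,0,0,0.0], grip_force=50)

```text
t: 4.55
eef_pos: [485.3, -286.1, 114.4]
tool_rot: [2.904, 1.194, 0.0]
wrist_force: [-2.4, -1.8, 9.4]
grip_width: 29.0
```

Run:
```python
from h import *
s=arm.state();print(s['t'],s['joints'].round(3),s['eef_pos'].round(1),s['tool_rot'].round(3),s['wrist_force'],s['torque'],s['grip_width'])
```

```text
4.55 [ 0.792  0.644 -0.515  1.853  0.445  0.76   0.815] [ 485.3 -286.1  114.4] [2.904 1.194 0.   ] [-2.38351479 -1.79755396  9.41149077] [-0.57256624  0.67562281  0.03666681] 28.974651446211865
```

Call:
drive_tool(motion=[0,0,0.03,0,0,0,0,0,0,0.08,0,0,0,0,0,0,0.135,0,0,0,0,0,0,0.19,0,0,0,0,0,0,0.225,0,0,0,0,0.01,0.04,0.225,0,0,8,0,0.02,0.09,0.225,0,0,17,0,0.03,0.14,0.225,0,0,26,0])

```text
t: 5.55
eef_pos: [515.1, -143.8, 338.7]
tool_rot: [2.557, 1.824, 0.0]
wrist_force: [1.1, -0.3, -3.0]
grip_width: 29.1
```

Call:
drive_tool(motion=[0.01,0.05,0,0,0,9,0,0.015,0.08,0,0,0,18,0,0.015,0.08,0,0,0,27,0,0.015,0.08,0,0,0,36,0,0.015,0.08,0,0,0,45,0,0.015,0.08,0,0,0,54,0,0.015,0.08,0,0,0,54,0])

```text
t: 6.42
eef_pos: [530.0, -65.4, 338.4]
tool_rot: [-1.458, -2.783, 0.0]
wrist_force: [-0.0, -1.0, -2.3]
grip_width: 28.9
```

Run:
```python
from h import *
s=arm.state();print(s['t'],s['joints'].round(3),s['eef_pos'].round(1),s['tool_rot'].round(3),s['wrist_force'],s['torque'],s['grip_width'])
cv2.imwrite('pics/w3.png',arm.grab_frame('wrist'));
i=arm.camera_info('wrist');np.savez('w3.npz',eye=i['eye'],o=i['orientation'])
for c in('top','side'): cv2.imwrite(f'pics/{c}3.png',arm.grab_frame(c))
```

```text
6.425 [ 0.746  0.431 -1.007  1.683  0.382  1.241  1.83 ] [530.  -65.4 338.4] [-1.458 -2.783  0.   ] [-0.04600025 -0.97840078 -2.33729337] [ 0.00224037  0.00343611 -0.00218201] 28.92407177009005
```

View pics/w3.png

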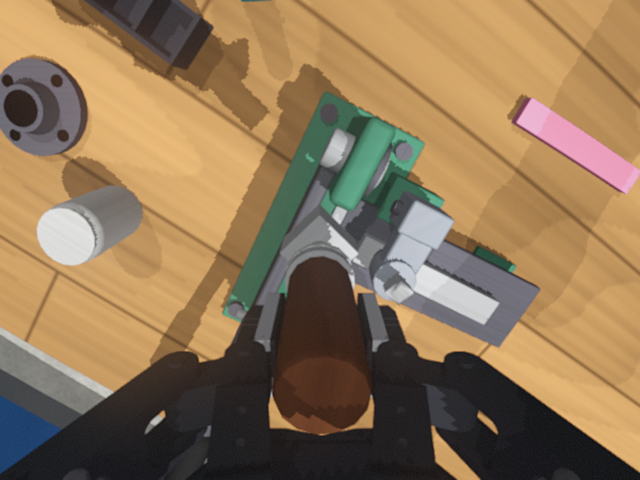

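View pics/side3.png

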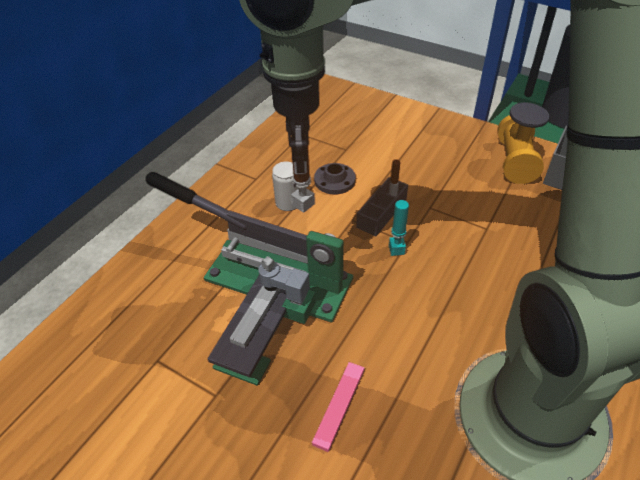

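Run:
```python
import cv2
t=cv2.imread('pics/w3.png')
cv2.imwrite('pics/w3z.png',cv2.resize(t[240:320,360:440],None,fx=7,fy=7,interpolation=cv2.INTER_CUBIC))
cv2.imwrite('pics/w3y.png',cv2.resize(t[190:320,260:400],None,fx=4,fy=4,interpolation=cv2.INTER_CUBIC))
```

```text
(no output)
```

View pics/w3z.png

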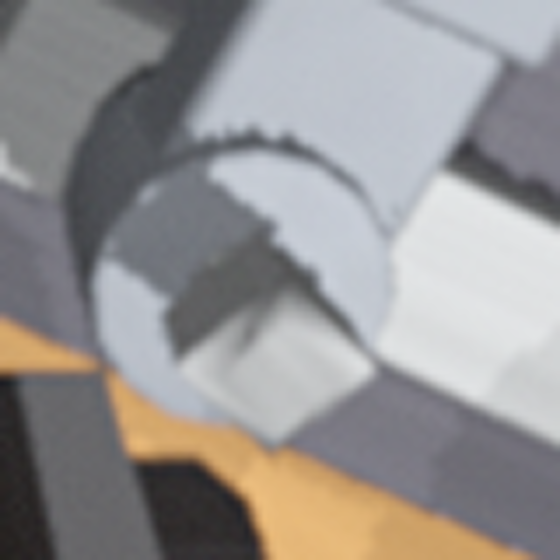

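View pics/w3y.png

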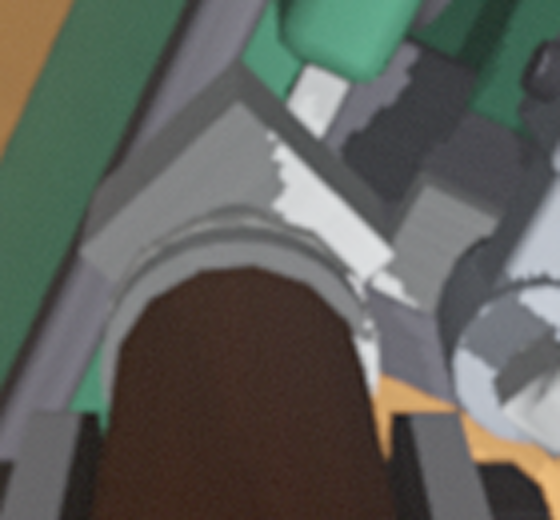

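Run:
```python
from h import *
c=poselike('w3.npz')
z=lambda L,f,o:[(o[0]+x/f,o[1]+y/f) for x,y in L]
def rep(P):
    for a,b in((0,1),(1,2)):
        d=P[b]-P[a];print(np.linalg.norm(d),np.degrees(np.arctan2(d[1],d[0])))
    print('centre',(P[0]+P[2])/2)
rep(unproj(z([(178,357),(275,445),(378,365)],7,(360,240)),154,c))
rep(unproj(z([(82,250),(240,100),(395,258)],4,(260,190)),257,c))
print('boss',unproj(z([(245,285)],7,(360,240)),130,c))
s=arm.state();print(s['t'],arm.state()['eef_pos'])
for cc in('top','side'):
    print([ (n,[(np.round(m['centre'],1).tolist(),round(m['score'],2)) for m in arm.mark_of(n,cc)][:2]) for n in('head','bracket','socket')])
```

```text
18.200924570455363 81.00238225709542
16.80603552080816 166.7543419424269
centre [550.81845083  34.63048568 154.        ]
31.817311369557142 168.92122448945395
32.39357288520838 78.04856100224727
centre [529.63717035 -65.94941856 257.        ]
boss [[551.01156847  34.89499261 130.        ]]
6.575 [530.13521859 -65.30897139 338.40052263]
[('head', []), ('bracket', [([645.5, -384.3, 0.2], 0.69), ([542.1, 92.8, 60.3], 0.3)]), ('socket', [([396.1, -244.6, 21.6], 0.38)])]
[('head', [([550.7, 33.7, 157.8], 0.58)]), ('bracket', []), ('socket', [([396.1, -244.9, 21.7], 0.78), ([533.1, -71.0, 248.3], 0.6)])]
```

Call:
drive_tool(motion=[0.01,0.05,0,0,0,0,0,0.0205,0.0997,0,0,0,0,0,0.0205,0.0997,-0.03,0,0,0,0,0.0205,0.0997,-0.05,0,0,0,0,0.0205,0.0997,-0.05,0,0,0,0])

```text
t: 7.5
eef_pos: [550.2, 34.4, 287.4]
tool_rot: [-1.456, -2.782, 0.002]
wrist_force: [0.3, 0.3, -1.2]
grip_width: 28.7
```

Run:
```python
from h import *
s=arm.state();print(s['t'],s['joints'].round(3),s['eef_pos'].round(1),s['tool_rot'].round(3),s['wrist_force'],s['torque'],s['grip_width'])
w=arm.grab_frame('wrist');
i=arm.camera_info('wrist');np.savez('w4.npz',eye=i['eye'],o=i['orientation'])
t=arm.grab_frame('top');sd=arm.grab_frame('side')
cv2.imwrite('pics/w4.png',w);cv2.imwrite('pics/top4.png',t);cv2.imwrite('pics/side4.png',sd)
q=lambda im,x,y,n:cv2.resize(im[y:y+n,x:x+n],(400,400),interpolation=cv2.INTER_CUBIC)
cv2.imwrite('pics/m4.png',np.hstack([q(w,250,150,150),q(sd,220,210,90)]))
print(proj([[550.7,34.5,158]],cam('side')),proj([[550.7,34.5,158]],poselike('w4.npz')))
```

```text
7.5 [ 0.518  0.512 -0.977  1.711  0.456  1.168  1.593] [550.2  34.4 287.4] [-1.456e+00 -2.782e+00  2.000e-03] [ 0.25031539  0.33592462 -1.20979273] [ 0.03205894 -0.02160925 -0.0166089 ] 28.74695711810221
[[268.03862291 259.52861684]] [[320.03517833 229.82937106]]
```

View pics/m4.png

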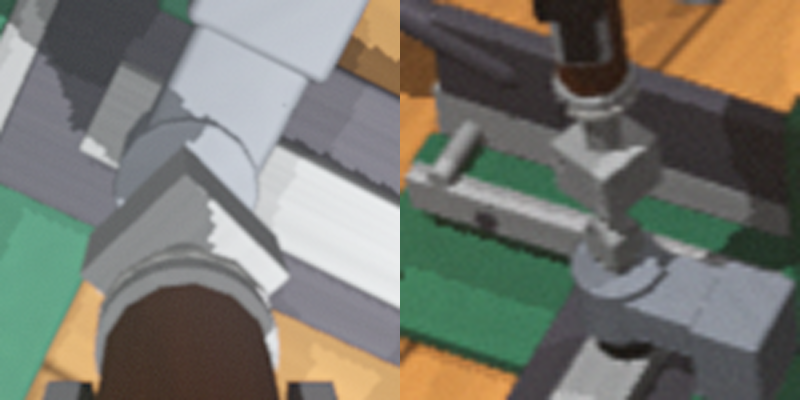

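Run:
```python
from h import *
def box(cx,cy,z,h,yaw):
    a=np.radians(yaw);r=np.array([[np.cos(a),-np.sin(a)],[np.sin(a),np.cos(a)]])
    p=(r@(h*np.array([[1,1],[-1,1],[-1,-1],[1,-1]]).T)).T
    return np.c_[p+[cx,cy],np.full(4,z)]
out=[]
for n,f,cc,(x0,y0,N) in(('s','side4',cam('side'),(235,215,75)),('w','w4',poselike('w4.npz'),(250,150,150))):
    im=cv2.imread(f'pics/{f}.png');s=8 if n=='s' else 4
    b=cv2.resize(im[y0:y0+N,x0:x0+N],None,fx=s,fy=s,interpolation=cv2.INTER_CUBIC)
    for (P,col) in((box(550.2,34.4,178,16,-11.6),(0,0,255)),(box(550.2,34.4,206,16,-11.6),(0,0,255)),(box(550.7,34.5,154,9,-11.6),(255,0,0)),(box(550.7,34.5,158,5.5,-11.6),(255,0,0)),(box(550.7,34.5,138,9,-11.6),(255,0,0))):
        p=(proj(P,cc)-[x0-.5,y0-.5])*s
        cv2.polylines(b,[p.astype(np.int32)],True,col,1)
    cv2.imwrite(f'pics/o4{n}.png',b)
```

```text
(no output)
```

View pics/o4s.png

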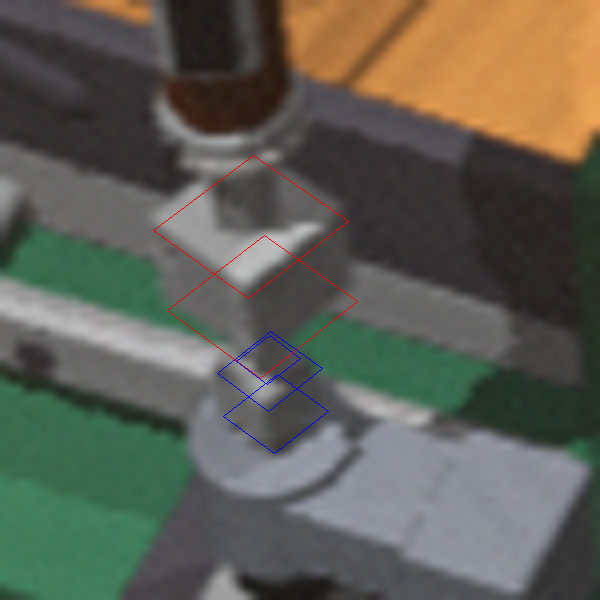

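View pics/o4w.png

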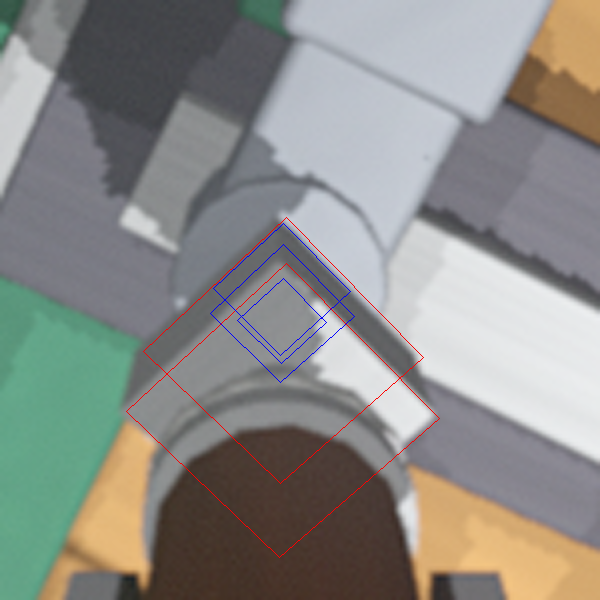

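Run:
```python
import cv2
t=cv2.imread('pics/side4.png')
cv2.imwrite('pics/s4z.png',cv2.resize(t[230:280,245:290],None,fx=12,fy=12,interpolation=cv2.INTER_LANCZOS4))
```

```text
(no output)
```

View pics/s4z.png

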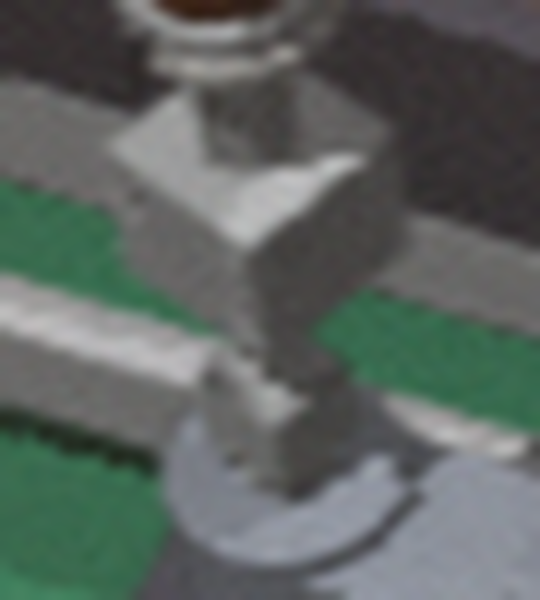

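Call:
drive_tool(motion=[0,0,-0.012,0,0,0,0,0,0,-0.018,0,0,0,0,0,0,-0.022,0,0,0,0,0,0,-0.025,0,0,0,0])

```text
t: 8.15
eef_pos: [550.7, 34.5, 263.1]
tool_rot: [-1.456, -2.783, -0.0]
wrist_force: [0.4, -0.1, -2.7]
grip_width: 28.8
```

Call:
drive_tool(motion=[0,0,-0.003,0,0,0,0,0,0,-0.006,0,0,0,0])

```text
t: 8.4
eef_pos: [550.9, 34.8, 257.3]
tool_rot: [1.456, 2.783, 0.001]
wrist_force: [0.8, 1.2, -0.9]
grip_width: 28.7
```

```bash
cat > st.py <<'E'
from h import *
s=arm.state();q=s['tool_rot'];y=np.degrees(np.arctan2(*R.from_rotvec(q).as_matrix()[[1,0],0]))
print(s['t'],s['joints'].round(3),s['eef_pos'].round(2),'yaw',round(y,2),'F',s['wrist_force'].round(2),'T',s['torque'].round(4),round(s['grip_width'],2))
E
python3 st.py
```

```text
8.4 [ 0.502  0.543 -0.958  1.748  0.491  1.11   1.564] [550.91  34.79 257.33] yaw 124.76 F [ 0.78  1.22 -0.89] T [ 0.5637 -0.0658 -0.0279] 28.73
```

Call:
drive_tool(motion=[0,0,-0.004,0,0,0,0,0,0,-0.007,0,0,0,0,0,0,-0.009,0,0,0,0])

```text
t: 8.78
eef_pos: [550.7, 34.7, 248.1]
tool_rot: [-1.456, -2.784, -0.0]
wrist_force: [1.8, 3.5, -0.8]
grip_width: 29.0
```

```bash
python3 st.py
```

```text
8.775 [ 0.497  0.553 -0.951  1.759  0.502  1.094  1.555] [550.75  34.68 248.14] yaw 124.76 F [ 1.83  3.54 -0.75] T [ 0.8432 -0.1463  0.0072] 28.95
```

Call:
drive_tool(motion=[0.0003,0.0006,0,0,0,0,0,0.0003,0.0006,0,0,0,0,0])

```text
t: 9.02
eef_pos: [551.0, 35.0, 248.2]
tool_rot: [-1.457, -2.783, 0.0]
wrist_force: [-0.4, 0.8, -3.7]
grip_width: 29.1
```

```bash
python3 st.py
```

```text
9.025 [ 0.496  0.553 -0.951  1.758  0.502  1.095  1.554] [550.95  34.99 248.22] yaw 124.75 F [-0.35  0.76 -3.73] T [ 0.4632 -0.0724  0.0152] 29.08
```

Call:
drive_tool(motion=[0,0,0,0,0,-10,0,0,0,-0.0001,0,0,-20,0,0,0,-0.0002,0,0,-30,0,0,0,-0.0003,0,0,-40,0,0,0,-0.0004,0,0,-50,0,0,0,-0.0005,0,0,-60,0])

```text
t: 9.78
eef_pos: [551.4, 35.3, 247.9]
tool_rot: [2.658, 1.675, 0.002]
wrist_force: [3.4, 2.6, -4.6]
grip_width: 28.7
```

```bash
python3 st.py
```

```text
9.775 [ 0.337  0.478 -0.7    1.766  0.354  1.026  0.631] [551.4   35.28 247.94] yaw 64.44 F [ 3.41  2.59 -4.58] T [ 0.6846 -0.9923  0.0865] 28.74
```

Call:
drive_tool(motion=[0,0,0,0,0,0,0])

```text
t: 9.9
eef_pos: [551.4, 35.3, 248.0]
tool_rot: [2.652, 1.683, 0.001]
wrist_force: [2.6, 1.4, -4.6]
grip_width: 29.0
```

```bash
python3 st.py
```

```text
9.9 [ 0.337  0.478 -0.7    1.766  0.355  1.027  0.637] [551.37  35.26 248.04] yaw 64.82 F [ 2.56  1.41 -4.58] T [ 0.5435 -1.0809  0.1145] 29.03
```

Run:
```python
from h import *
for k in range(6):
    w=arm.grab_frame('side');s=arm.state();print(s['t'],s['eef_pos'].round(2),s['wrist_force'].round(2),s['torque'].round(4),s['joints'][6].round(4))
cv2.imwrite('pics/side5.png',w)
w=cv2.imread('pics/side5.png');cv2.imwrite('pics/s5z.png',cv2.resize(w[230:290,240:300],None,fx=10,fy=10,interpolation=cv2.INTER_CUBIC))
```

```text
9.95 [551.29  35.24 247.96] [ 3.42  1.49 -3.89] [ 0.5949 -1.1055  0.0275] 0.6399
10.0 [551.29  35.22 247.96] [ 2.58  1.48 -2.55] [ 0.5568 -1.1053  0.0474] 0.6403
10.05 [551.31  35.15 247.94] [ 3.62  2.18 -2.91] [ 0.5516 -1.1048  0.03  ] 0.6398
10.1 [551.25  35.14 247.92] [ 3.09  2.33 -1.58] [ 0.656  -1.1347 -0.0125] 0.6392
10.15 [551.27  35.1  247.94] [ 3.49  2.65 -1.9 ] [ 0.704  -1.1781  0.0048] 0.6385
10.2 [551.25  35.13 247.93] [ 3.53  1.97 -1.68] [ 0.7677 -1.1486  0.0369] 0.6381
```

View pics/s5z.png

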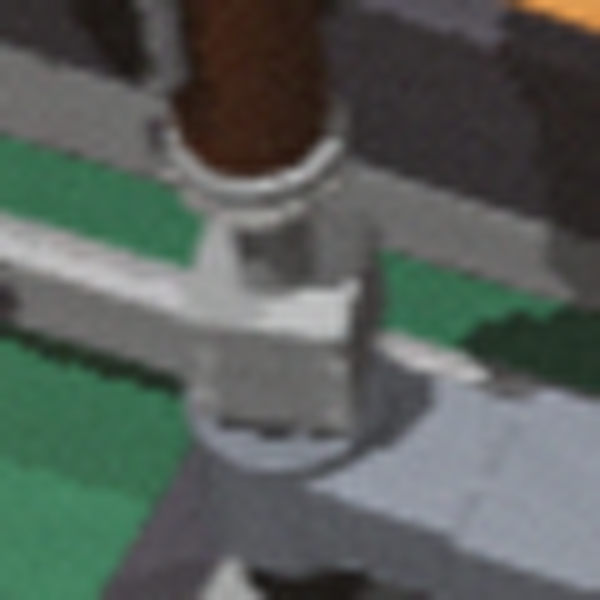

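Call:
drive_tool(motion=[0.0003,0.0002,-0.0001,0,0,-8,0,0.0004,0.0003,-0.0001,0,0,-16,0,0.0004,0.0003,-0.0002,0,0,-24,0,0.0004,0.0003,-0.0003,0,0,-30,0])

```text
t: 10.7
eef_pos: [551.7, 35.1, 247.6]
tool_rot: [2.999, 0.934, 0.001]
wrist_force: [4.7, 1.5, -1.9]
grip_width: 28.6
```

```bash
cat > smp.py <<'E'
from h import *
import sys
n=int(sys.argv[1]) if len(sys.argv)>1 else 6
T=[];F=[]
for k in range(n):
    w=arm.grab_frame('side');s=arm.state();T.append(s['torque'][2]);F.append(s['wrist_force'])
cv2.imwrite('pics/last.png',w)
y=np.degrees(np.arctan2(*R.from_rotvec(s['tool_rot']).as_matrix()[[1,0],0]))
print(s['t'],s['joints'].round(3),s['eef_pos'].round(2),'yaw',y.round(2),'F',np.mean(F,0).round(2),'Tz',np.round(T,3),'mean',np.mean(T).round(4))
E
python3 smp.py
```

```text
11.0 [ 0.254  0.454 -0.579  1.769  0.289  1.004  0.174] [551.63  35.27 247.58] yaw 34.89 F [ 4.64  0.55 -1.2 ] Tz [ 0.041  0.019  0.008 -0.016  0.03   0.045] mean 0.0213
```

Call:
drive_tool(motion=[0.0003,0,-0.0001,0,0,-8,0,0.0006,0,-0.0001,0,0,-16,0,0.0006,0,-0.0002,0,0,-24,0,0.0006,0,-0.0003,0,0,-30,0])

```text
t: 11.5
eef_pos: [552.1, 35.0, 247.3]
tool_rot: [3.139, 0.126, 0.0]
wrist_force: [4.2, -2.0, 0.5]
grip_width: 28.9
```

```bash
python3 smp.py 8
```

```text
11.9 [ 0.168  0.436 -0.458  1.772  0.226  0.986 -0.294] [552.06  35.18 247.21] yaw 4.83 F [ 4.28 -1.57  0.14] Tz [ 0.032  0.014 -0.039  0.019  0.023  0.046  0.018 -0.058] mean 0.0069
```

Call:
drive_tool(motion=[0,-0.0002,-0.0001,0,0,-8,0,0,-0.0004,-0.0001,0,0,-16,0,0,-0.0005,-0.0002,0,0,-24,0,0,-0.0005,-0.0003,0,0,-30,0])

```text
t: 12.4
eef_pos: [551.9, 34.5, 246.8]
tool_rot: [3.064, -0.691, -0.001]
wrist_force: [4.4, -2.5, -0.6]
grip_width: 29.3
```

```bash
python3 smp.py 8
```

```text
12.8 [ 0.083  0.422 -0.34   1.778  0.166  0.971 -0.761] [551.89  34.62 246.76] yaw -25.08 F [ 3.39 -3.38 -1.09] Tz [-0.007 -0.002  0.029  0.018  0.004  0.05   0.069 -0.03 ] mean 0.0165
```

Call:
drive_tool(motion=[-0.0002,-0.0002,-0.0001,0,0,-8,0,-0.0003,-0.0004,-0.0001,0,0,-16,0,-0.0004,-0.0005,-0.0002,0,0,-24,0,-0.0005,-0.0005,-0.0003,0,0,-30,0])

```text
t: 13.3
eef_pos: [551.0, 34.3, 246.3]
tool_rot: [2.782, -1.459, -0.002]
wrist_force: [1.5, -2.7, -0.7]
grip_width: 29.2
```

```bash
python3 smp.py 8
```

```text
13.7 [-0.004  0.412 -0.222  1.784  0.108  0.958 -1.232] [551.25  34.3  246.37] yaw -55.16 F [ 1.36 -3.   -2.33] Tz [ 0.057 -0.024 -0.038 -0.019  0.001  0.004  0.046  0.028] mean 0.007
```

Call:
drive_tool(motion=[-0.0002,0,-0.0001,0,0,-8,0,-0.0003,-0.0001,-0.0001,0,0,-16,0,-0.0004,-0.0002,-0.0002,0,0,-24,0,-0.0005,-0.0003,-0.0003,0,0,-32,0,-0.0005,-0.0003,-0.0003,0,0,-35,0])

```text
t: 14.32
eef_pos: [550.8, 34.3, 246.1]
tool_rot: [2.214, -2.228, -0.001]
wrist_force: [0.9, -1.5, -2.3]
grip_width: 29.0
```

```bash
python3 smp.py 8
```

```text
14.725 [-0.106  0.405 -0.084  1.791  0.041  0.947 -1.782] [550.92  34.12 246.2 ] yaw -90.2 F [ 0.5  -1.81 -3.15] Tz [ 0.048  0.02   0.028  0.047  0.08   0.025 -0.027 -0.016] mean 0.0255
```

Call:
drive_tool(motion=[0,0,-0.0001,0,0,-8,0,0,0.0001,-0.0001,0,0,-16,0,0,0.0002,-0.0002,0,0,-24,0,0,0.0002,-0.0003,0,0,-30,0])

```text
t: 15.22
eef_pos: [550.8, 34.2, 245.9]
tool_rot: [1.56, -2.726, -0.0]
wrist_force: [-1.7, -2.9, -2.3]
grip_width: 29.1
```

```bash
python3 smp.py 10
```

```text
15.725 [-0.195  0.405  0.035  1.796 -0.017  0.941 -2.251] [550.94  34.21 245.93] yaw -120.21 F [-1.9  -2.47 -2.5 ] Tz [ 0.008  0.028  0.018  0.014  0.01   0.089  0.021  0.015 -0.038  0.082] mean 0.0247
```

Call:
drive_tool(motion=[0,0,-0.0006,0,0,1,0,0,0,-0.0012,0,0,2,0,0,0,-0.0015,0,0,3,0])

```text
t: 16.1
eef_pos: [551.1, 34.4, 244.5]
tool_rot: [-1.637, 2.681, 0.0]
wrist_force: [-1.4, -1.9, -1.1]
grip_width: 28.8
```

Call:
drive_tool(motion=[0,0,-0.0006,0,0,0,0,0,0,-0.0006,0,0,0,0])

```text
t: 16.35
eef_pos: [551.1, 34.4, 243.9]
tool_rot: [-1.636, 2.682, 0.0]
wrist_force: [-0.5, -0.7, -1.1]
grip_width: 28.9
```

```bash
python3 smp.py 3
```

```text
16.5 [-0.186  0.407  0.023  1.798 -0.011  0.937 -2.205] [551.04  34.36 243.86] yaw -117.25 F [-1.11 -0.93 -2.09] Tz [0.011 0.049 0.037] mean 0.0324
```

Call:
drive_tool(motion=[0,0,-0.0006,0,0,0,0,0,0,-0.001,0,0,0,0])

```text
t: 16.75
eef_pos: [551.0, 34.3, 242.9]
tool_rot: [-1.636, 2.682, 0.0]
wrist_force: [-1.1, -0.3, -1.5]
grip_width: 29.1
```

Call:
drive_tool(motion=[0,0,-0.0006,0,0,0,0,0,0,-0.001,0,0,0,0])

```text
t: 17.0
eef_pos: [551.4, 34.3, 242.4]
tool_rot: [-1.635, 2.682, -0.001]
wrist_force: [-3.0, -1.8, 11.3]
grip_width: 29.1
```

Call:
drive_tool(motion=[0,0,0.0006,0,0,0,0.0,0,0,0.0006,0,0,0,0.8,0,0,0.0006,0,0,0,0.8,0,0,0.0006,0,0,0,0.8])

```text
t: 17.5
eef_pos: [551.1, 34.4, 242.5]
tool_rot: [-1.636, 2.682, 0.0]
wrist_force: [-0.7, -0.1, -0.7]
grip_width: 68.4
```

```bash
python3 st.py
python3 - <<'E'
from h import *
w=arm.grab_frame('wrist');sd=arm.grab_frame('side')
q=lambda im,x,y,n,m:cv2.resize(im[y:y+m,x:x+n],(400,400*m//n),interpolation=cv2.INTER_CUBIC)
cv2.imwrite('pics/m6.png',np.hstack([q(w,120,80,400,400),q(sd,220,180,110,110)]))
E
```

```text
17.5 [-0.186  0.409  0.022  1.799 -0.011  0.933 -2.205] [551.11  34.38 242.47] yaw -117.24 F [-0.69 -0.12 -0.7 ] T [0.0516 0.0179 0.0231] 68.4
```

View pics/m6.png

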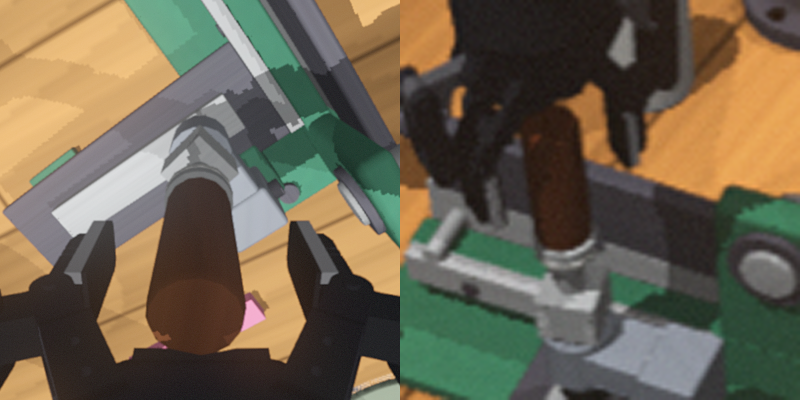

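Call:
drive_tool(motion=[0,0,0,0,0,10,0.8,0,0,0,0,0,20,0.8,0,0,0,0,0,30,0.8,0,0,0,0,0,40,0.8,0,0,0,0,0,50,0.8,0,0,0,0,0,60,0.8,0,0,0,0,0,70,0.8,0,0,0,0,0,80,0.8])

```text
t: 18.6
eef_pos: [551.1, 34.3, 242.5]
tool_rot: [-2.98, 0.995, -0.0]
wrist_force: [0.3, -0.2, 0.2]
grip_width: 68.5
```

Call:
drive_tool(motion=[0,0,0,0,0,10,0.8,0,0,0,0,0,20,0.8,0,0,0,0,0,30,0.8,0,0,0,0,0,40,0.8,0,0,0,0,0,50,0.8,0,0,0,0,0,60,0.8,0,0,0,0,0,70,0.8])

```text
t: 19.48
eef_pos: [551.1, 34.2, 242.5]
tool_rot: [3.012, 0.894, 0.0]
wrist_force: [0.4, -0.2, -0.2]
grip_width: 68.2
```

```bash
python3 smp.py 8
```

```text
19.875 [ 0.251  0.458 -0.573  1.776  0.291  0.992  0.134] [551.02  34.38 242.51] yaw 32.64 F [ 0.36  0.32 -0.01] Tz [-0.053 -0.018 -0.011  0.021 -0.017  0.065 -0.029 -0.004] mean -0.0057
```

Call:
drive_tool(motion=[0,0,0,0,0,0,0.2,0,0,0,0,0,0,0,0,0,0,0,0,0,0,0,0,0,0,0,0,0,0,0,0.001,0,0,0,0,0,0,0.002,0,0,0,0])

```text
t: 20.62
eef_pos: [550.8, 34.1, 244.3]
tool_rot: [-3.014, -0.886, 0.001]
wrist_force: [-0.0, 0.8, -2.6]
grip_width: 29.1
```

```bash
python3 smp.py 6
```

```text
20.925 [ 0.253  0.456 -0.575  1.774  0.289  0.997  0.137] [550.94  34.26 244.39] yaw 32.75 F [ 0.09  0.09 -2.39] Tz [ 0.034 -0.031  0.06  -0.014  0.018 -0.05 ] mean 0.0028
```

Call:
drive_tool(motion=[0,0,0,0,0,-7,0,0,0,-0.0001,0,0,-14,0,0,0,-0.0002,0,0,-20,0])

```text
t: 21.3
eef_pos: [551.0, 34.3, 244.3]
tool_rot: [-3.123, -0.343, 0.0]
wrist_force: [-0.3, 0.2, -2.3]
grip_width: 29.0
```

```bash
python3 smp.py 10
```

```text
21.8 [ 0.196  0.443 -0.495  1.777  0.247  0.983 -0.173] [551.    34.25 244.24] yaw 12.79 F [-0.22  0.28 -3.  ] Tz [ 0.009  0.064  0.062  0.031 -0.006 -0.021  0.044  0.057  0.035  0.01 ] mean 0.0285
```

Call:
drive_tool(motion=[0,0,0,0,0,-8,0,0,0,-0.0001,0,0,-16,0,0,0,-0.0002,0,0,-24,0,0,0,-0.0002,0,0,-30,0])

```text
t: 22.3
eef_pos: [551.0, 34.5, 244.1]
tool_rot: [-3.105, 0.476, 0.0]
wrist_force: [0.3, 0.8, -3.7]
grip_width: 28.8
```

```bash
python3 smp.py 10
```

```text
22.8 [ 0.109  0.427 -0.375  1.782  0.185  0.967 -0.641] [551.02  34.28 244.06] yaw -17.21 F [-0.05  1.39 -3.12] Tz [ 0.064  0.089  0.015  0.051  0.036  0.024 -0.007  0.078  0.071  0.03 ] mean 0.0452
```

Call:
drive_tool(motion=[0,0,0,0,0,-7,0,0,0,-0.0001,0,0,-14,0,0,0,-0.0002,0,0,-20,0])

```text
t: 23.18
eef_pos: [551.1, 34.5, 243.9]
tool_rot: [-2.975, 1.008, 0.0]
wrist_force: [0.1, 2.2, -2.7]
grip_width: 29.1
```

```bash
python3 smp.py 12
```

```text
23.775 [ 0.051  0.419 -0.296  1.785  0.145  0.958 -0.954] [551.03  34.29 243.91] yaw -37.23 F [-0.16  2.04 -1.87] Tz [0.119 0.07  0.119 0.054 0.101 0.039 0.009 0.08  0.086 0.093 0.072 0.098] mean 0.0784
```

```bash
python3 smp.py 16
```

```text
24.575 [ 0.051  0.42  -0.296  1.785  0.146  0.958 -0.955] [551.02  34.32 243.89] yaw -37.24 F [-0.59  2.69 -1.51] Tz [0.069 0.063 0.081 0.07  0.057 0.015 0.075 0.076 0.036 0.042 0.069 0.108
 0.101 0.104 0.082 0.095] mean 0.0714
```

Call:
drive_tool(motion=[0,0.0002,0,0,0,-6,0,0,0.0002,-0.0001,0,0,-12,0])

```text
t: 24.82
eef_pos: [551.1, 34.5, 243.8]
tool_rot: [-2.854, 1.314, -0.0]
wrist_force: [-0.3, 3.3, -0.5]
grip_width: 28.9
```

```bash
python3 smp.py 16
```

```text
25.625 [ 0.016  0.416 -0.248  1.787  0.122  0.954 -1.143] [551.06  34.48 243.81] yaw -49.24 F [-0.12  2.63 -0.88] Tz [0.113 0.048 0.082 0.06  0.097 0.074 0.068 0.105 0.079 0.059 0.124 0.047
 0.044 0.071 0.038 0.072] mean 0.0739
```

Call:
drive_tool(motion=[0,0.0001,0,0,0,-8,0,0,0.0001,0,0,0,-8,0])

```text
t: 25.88
eef_pos: [551.1, 34.6, 243.8]
tool_rot: [2.758, -1.504, 0.0]
wrist_force: [-0.2, 2.5, -1.8]
grip_width: 29.1
```

```bash
python3 smp.py 12
```

```text
26.475 [-0.008  0.414 -0.217  1.788  0.107  0.951 -1.268] [551.04  34.55 243.79] yaw -57.24 F [ 0.88  2.24 -0.91] Tz [0.1   0.094 0.109 0.13  0.113 0.085 0.081 0.136 0.098 0.082 0.048 0.097] mean 0.0977
```

Call:
drive_tool(motion=[0,0.0003,0,0,0,6,0,0,0.0005,0,0,0,11,0,0,0.0005,0,0,0,12,0])

```text
t: 26.85
eef_pos: [550.9, 34.6, 243.7]
tool_rot: [2.899, -1.208, -0.0]
wrist_force: [0.2, 0.0, -3.0]
grip_width: 28.9
```

```bash
python3 smp.py 8
```

```text
27.25 [ 0.026  0.417 -0.264  1.786  0.13   0.955 -1.082] [550.91  35.06 243.73] yaw -45.28 F [ 0.27 -0.35 -2.33] Tz [-0.003 -0.004  0.001 -0.066  0.02   0.     0.012 -0.015] mean -0.0068
```

Call:
drive_tool(motion=[0,0,0.006,0,0,0,0,0,0,0.016,0,0,0,0,0,0,0.03,0,0,0,0,0,0,0.06,0,0,0,0,0,0,0.09,0,0,0,0,-0.008,-0.04,0.09,0,0,-8,0,-0.016,-0.08,0.09,0,0,-16,0,-0.025,-0.12,0.09,0,0,-24,0])

```text
t: 28.25
eef_pos: [525.7, -86.1, 334.9]
tool_rot: [-2.581, 1.79, -0.001]
wrist_force: [1.9, 0.0, -2.8]
grip_width: 28.9
```

Call:
drive_tool(motion=[-0.01,-0.05,0,0,0,-6,0,-0.02,-0.1,0,0,0,-6,0,-0.03,-0.15,0,0,0,-6,0,-0.041,-0.2,0,0,0,-6,0,-0.041,-0.2,0,0,0,-6,0])

```text
t: 28.88
eef_pos: [483.4, -288.8, 334.6]
tool_rot: [2.482, -1.924, 0.001]
wrist_force: [0.7, 1.5, -2.6]
grip_width: 29.1
```

Run:
```python
from h import *
s=arm.state();y=np.degrees(np.arctan2(*R.from_rotvec(s['tool_rot']).as_matrix()[[1,0],0]));print(s['t'],s['joints'].round(2),s['eef_pos'].round(1),y)
w=arm.grab_frame('wrist')
i=arm.camera_info('wrist');np.savez('w7.npz',eye=i['eye'],o=i['orientation'])
cv2.imwrite('pics/w7.png',w)
for c in('side','top'):cv2.imwrite(f'pics/{c}7.png',arm.grab_frame(c))
```

```text
28.875 [ 0.45  0.34 -0.03  1.65  0.01  1.15 -0.9 ] [ 483.4 -288.8  334.6] -75.56799461487131
```

View pics/w7.png

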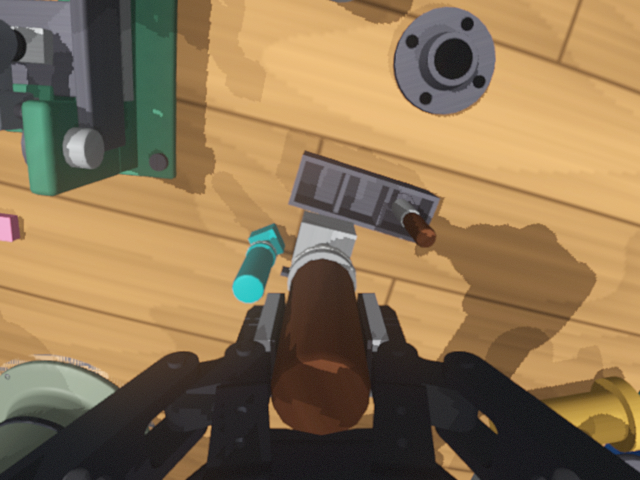

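View pics/side7.png

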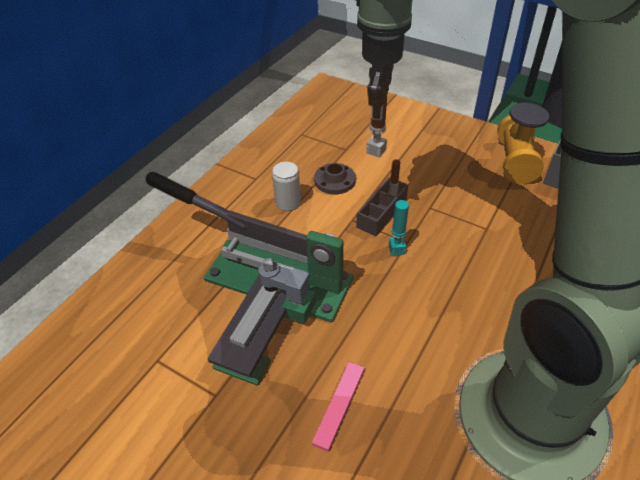

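Run:
```python
import cv2
t=cv2.imread('pics/w7.png')
cv2.imwrite('pics/w7z.png',cv2.resize(t[140:300,270:450],None,fx=4,fy=4,interpolation=cv2.INTER_CUBIC))
```

```text
(no output)
```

View pics/w7z.png

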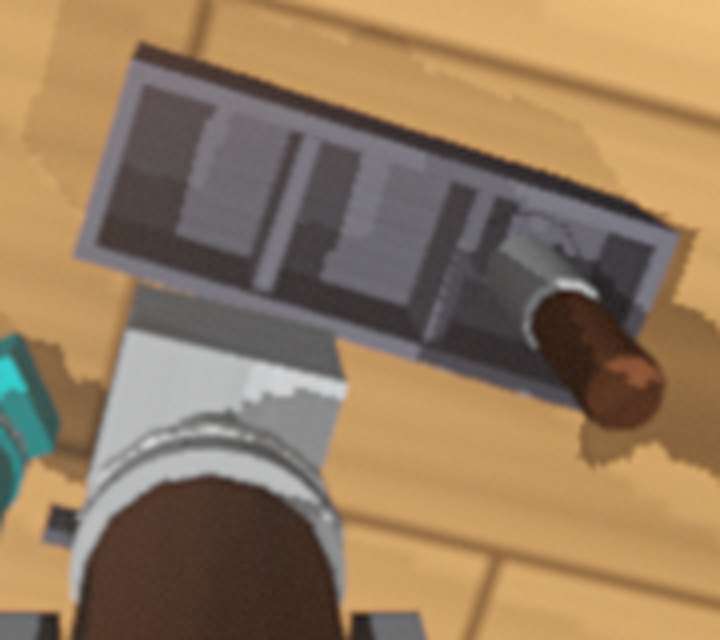

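Run:
```python
from h import *
c=poselike('w7.npz')
z=lambda L:[(270+x/4,140+y/4) for x,y in L]
P=unproj(z([(138,57),(680,235),(75,255)]),50,c);print(P.round(1))
d=P[1]-P[0];print('outer',np.degrees(np.arctan2(d[1],d[0])),np.linalg.norm(d))
# pocket centre from outer NE/NW corners: 28mm in along y
u=d/np.linalg.norm(d);e=P[2]-P[0];print(np.linalg.norm(e)); m=(P[0]+P[2])/2+u*28;print('pocket',m)
Q=unproj(z([(145,85),(300,135),(262,288),(97,243)]),50,c);print(Q.mean(0))
S=unproj(z([(128,330),(347,383)]),334.6-109.4+28+1,c);d=S[1]-S[0];print(S,np.linalg.norm(d),np.degrees(np.arctan2(d[1],d[0])))
```

```text
[[ 514.2 -260.7   50. ]
 [ 505.3 -414.8   50. ]
 [ 458.3 -256.9   50. ]]
outer -93.28509249786538 154.34053053854655
56.007168663515266
pocket [ 484.62440052 -286.77726007   50.        ]
[ 484.45838671 -285.49842784   50.        ]
[[ 499.98305129 -271.16599827  254.2       ]
 [ 500.20864557 -302.90511429  254.2       ]] 31.739917738549504 -89.59276173399427
```

Call:
drive_tool(motion=[0,0,-0.04,0,0,-3,0,0,0,-0.09,0,0,-3,0,0,0,-0.13,0,0,-3,0,0,0,-0.15,0,0,-3,0,0,0,-0.16,0,0,-3,0,0,0,-0.16,0,0,-3,0])

```text
t: 29.78
eef_pos: [485.4, -284.4, 174.0]
tool_rot: [-2.438, 1.981, 0.0]
wrist_force: [0.1, 0.9, -1.9]
grip_width: 29.1
```

```bash
python3 st.py
python3 - <<'E'
from h import *
w=arm.grab_frame('wrist')
i=arm.camera_info('wrist');np.savez('w8.npz',eye=i['eye'],o=i['orientation'])
cv2.imwrite('pics/w8z.png',cv2.resize(w[140:300,250:430],None,fx=4,fy=4,interpolation=cv2.INTER_CUBIC))
E
```

```text
29.775 [ 0.445  0.511 -0.028  1.834  0.019  0.797 -0.957] [ 485.36 -284.37  173.99] yaw -78.2 F [ 0.1   0.85 -1.87] T [ 0.0356 -0.0071  0.0273] 29.07
```

View pics/w8z.png

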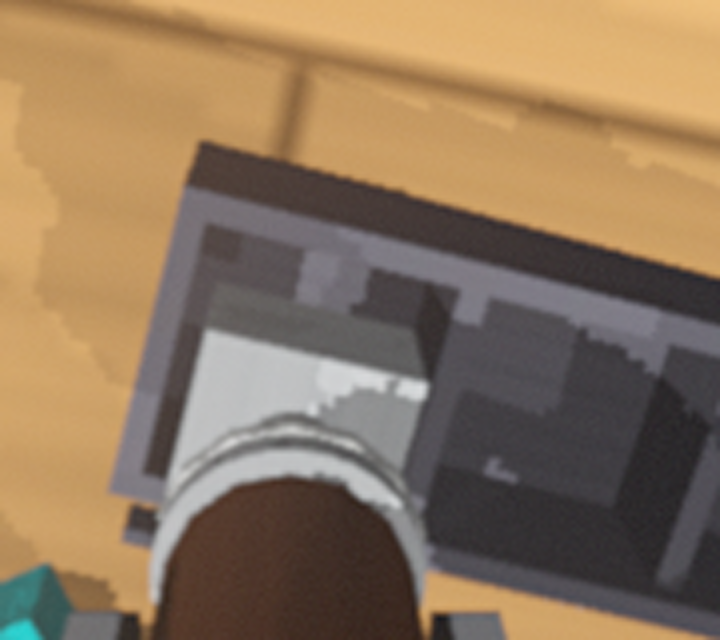

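Call:
drive_tool(motion=[-0.0007,-0.0015,-0.01,0,0,0,0,-0.0007,-0.0015,-0.03,0,0,0,0,-0.0007,-0.0015,-0.05,0,0,0,0,-0.0007,-0.0015,-0.056,0,0,0,0,-0.0007,-0.0015,-0.058,0,0,0,0])

```text
t: 30.45
eef_pos: [484.5, -286.5, 115.9]
tool_rot: [-2.437, 1.982, -0.0]
wrist_force: [-0.4, -0.0, -2.0]
grip_width: 29.0
```

```bash
python3 st.py
```

```text
30.45 [ 0.449  0.596 -0.028  1.871  0.025  0.675 -0.96 ] [ 484.46 -286.53  115.93] yaw -78.25 F [-0.4  -0.05 -1.99] T [-0.0189  0.0689  0.0081] 28.95
```

Call:
drive_tool(motion=[0,0,-0.001,0,0,0,0,0,0,-0.0018,0,0,0,0])

```text
t: 30.7
eef_pos: [484.6, -286.6, 114.5]
tool_rot: [-2.437, 1.982, -0.001]
wrist_force: [-0.2, 0.4, -3.3]
grip_width: 28.8
```

```bash
python3 st.py
```

```text
30.7 [ 0.449  0.598 -0.028  1.872  0.025  0.671 -0.96 ] [ 484.59 -286.57  114.48] yaw -78.25 F [-0.23  0.36 -3.33] T [ 0.0153 -0.042   0.0147] 28.77
```

Call:
drive_tool(motion=[0,0,-0.0007,0,0,0,0,0,0,-0.0014,0,0,0,0])

```text
t: 30.95
eef_pos: [485.2, -286.8, 114.0]
tool_rot: [-2.437, 1.982, -0.003]
wrist_force: [-3.8, 1.5, 26.8]
grip_width: 28.4
```

Contact with the pocket floor (26.8 N). Ease up slightly, open, and rise.

Call:
drive_tool(motion=[0,0,0.0007,0,0,0,0,0,0,0.001,0,0,0,0.8,0,0,0.001,0,0,0,0.8,0,0,0.001,0,0,0,0.8])

```text
t: 31.45
eef_pos: [484.3, -286.4, 113.6]
tool_rot: [-2.437, 1.982, 0.0]
wrist_force: [0.3, -0.6, -0.0]
grip_width: 68.4
```

Call:
drive_tool(motion=[0,0,0.03,0,0,0,0.8,0,0,0.08,0,0,0,0.8,0,0,0.13,0,0,0,0.8,0,0.0,0.17,0,0,9,0.8,0.01,0.05,0.17,0,0,18,0.8,0.02,0.1,0.17,0,0,27,0.8,0.03,0.15,0.17,0,0,36,0.8])

```text
t: 32.33
eef_pos: [514.4, -134.9, 283.8]
tool_rot: [2.933, -1.125, 0.001]
wrist_force: [0.6, -0.2, -0.3]
grip_width: 68.4
```

```bash
python3 st.py
python3 - <<'E'
from h import *
cs=cam('side')
for c in('side','top'):
    im=arm.grab_frame(c);cv2.imwrite(f'pics/{c}9.png',im)
    for n in('block','driver','bracket','shear'): print(c,n,[(np.round(m['centre'],1).tolist(),round(m['score'],2)) for m in arm.mark_of(n,c)][:3])
t=cv2.imread('pics/side9.png')
cv2.imwrite('pics/m9.png',np.hstack([cv2.resize(t[240:380,200:340],(400,400),interpolation=cv2.INTER_CUBIC),cv2.resize(t[150:250,340:440],(400,400),interpolation=cv2.INTER_CUBIC)]))
E
```

```text
32.325 [ 0.312  0.338 -0.216  1.792  0.083  1.021 -0.668] [ 514.4  -134.92  283.76] yaw -41.97 F [ 0.6  -0.23 -0.29] T [ 0.0094 -0.0461  0.0518] 68.4
side block [([544.2, 91.6, 58.7], 0.93), ([324.5, 162.5, -1.3], 0.89)]
side driver [([483.6, -286.7, 8.6], 0.82), ([394.0, -242.1, -1.1], 0.71)]
side bracket []
side shear [([549.4, 33.4, 0.1], 0.56)]
top block [([321.4, 164.3, -1.1], 0.79), ([542.6, 92.3, 61.4], 0.74)]
top driver [([396.3, -244.2, 1.9], 0.56), ([487.9, -284.5, 2.5], 0.55)]
top bracket [([551.3, 33.1, 2.8], 0.94)]
top shear [([553.5, 37.4, -2.5], 0.9)]
```

View pics/m9.png

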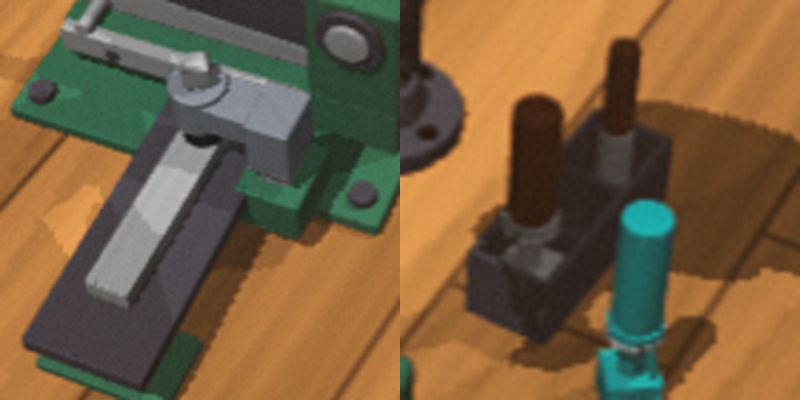

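View pics/top9.png

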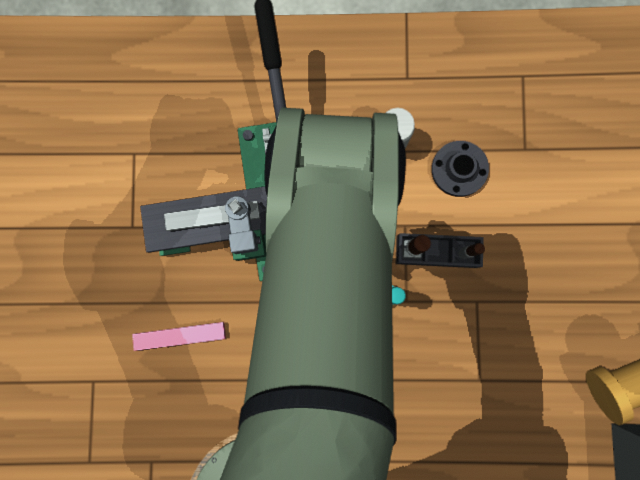

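Run:
```python
from h import *
t=cv2.imread('pics/top9.png')
cv2.imwrite('pics/t9z.png',cv2.resize(t[180:270,130:270],None,fx=5,fy=5,interpolation=cv2.INTER_CUBIC))
t=cv2.imread('pics/side9.png')
cv2.imwrite('pics/s9z.png',cv2.resize(t[270:380,205:305],None,fx=5,fy=5,interpolation=cv2.INTER_CUBIC))
```

```text
(no output)
```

View pics/t9z.png

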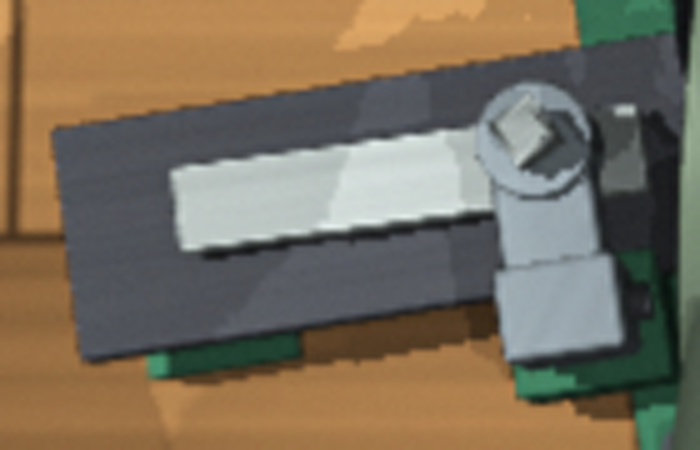

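View pics/s9z.png

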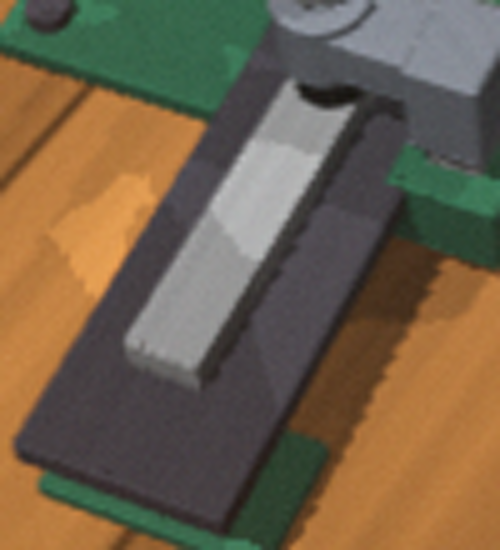

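Run:
```python
from h import *
def yaw(d):return np.degrees(np.arctan2(d[1],d[0]))
c=cam('top');z=lambda L:[(130+x/5,180+y/5) for x,y in L]
P=unproj(z([(170,170),(475,128),(182,252),(495,212)]),76,c);print(P.round(1),yaw(P[1]-P[0]),yaw(P[3]-P[2]),(P[0]+P[2])/2)
Q=unproj(z([(52,130),(660,35),(85,362),(470,300)]),60,c);print(Q.round(1),'rest',yaw(Q[1]-Q[0]),yaw(Q[3]-Q[2]),(Q[0]+Q[2])/2)
c=cam('side');z=lambda L:[(205+x/5,270+y/5) for x,y in L]
P=unproj(z([(126,345),(288,85),(200,375),(355,105)]),76,c);print(P.round(1),yaw(P[1]-P[0]),yaw(P[3]-P[2]),(P[0]+P[2])/2)
Q=unproj(z([(18,448),(222,528)]),60,c);print(Q.round(1),Q.mean(0))
```

```text
[[548.4 179.9  76. ]
 [563.5  66.5  76. ]
 [517.6 174.8  76. ]
 [531.8  58.7  76. ]] -82.42135580071978 -83.01135466961765 [532.99504426 177.32056963  76.        ]
[[ 5.662e+02  2.294e+02  6.000e+01]
 [ 6.011e+02 -5.000e-01  6.000e+01]
 [ 4.781e+02  2.148e+02  6.000e+01]
 [ 5.006e+02  7.060e+01  6.000e+01]] rest -81.35704876225932 -81.1464701033941 [522.14993728 222.10900813  60.        ]
[[547.3 179.1  76. ]
 [565.3  46.6  76. ]
 [515.3 175.6  76. ]
 [535.8  41.4  76. ]] -82.2791916189024 -81.28074649109402 [531.26857951 177.37238755  76.        ]
[[563.2 229.1  60. ]
 [477.5 217.2  60. ]] [520.38844889 223.13220365  60.        ]
```

Call:
drive_tool(motion=[0.002,0.04,0,0,0,7,1,0.005,0.085,0,0,0,14,1,0.008,0.13,0,0,0,21,1,0.011,0.175,0,0,0,28,1,0.014,0.22,0,0,0,35,1,0.017,0.26,0,0,0,42,1,0.02,0.297,0,0,0,49.5,1,0.02,0.297,-0.05,0,0,49.5,1])

```text
t: 33.83
eef_pos: [535.8, 163.8, 235.3]
tool_rot: [-3.132, -0.206, -0.009]
wrist_force: [0.9, -1.1, -1.7]
grip_width: 84.9
```

Call:
drive_tool(motion=[0,0,-0.05,0,0,0,1,0,0,-0.09,0,0,0,1,0,0,-0.09,0,0,0,1])

```text
t: 34.2
eef_pos: [533.1, 159.8, 141.6]
tool_rot: [3.134, 0.198, -0.007]
wrist_force: [-0.2, 0.1, 0.4]
grip_width: 85.9
```

```bash
python3 st.py
python3 - <<'E'
from h import *
i=arm.camera_info('wrist');np.savez('w10.npz',eye=i['eye'],o=i['orientation'])
w=arm.grab_frame('wrist');cv2.imwrite('pics/w10.png',w)
E
```

```text
34.2 [-0.086  0.58  -0.432  1.853  0.33   0.784 -0.568] [533.1  159.8  141.56] yaw 7.23 F [-0.21  0.06  0.42] T [-0.0108  0.0288  0.027 ] 85.87
```

View pics/w10.png

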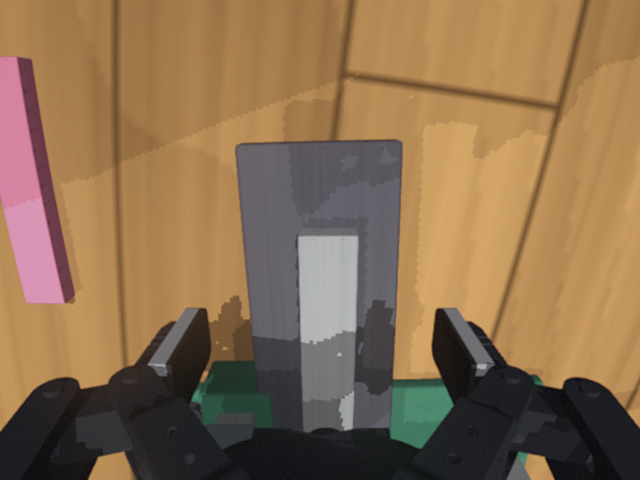

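Run:
```python
from h import *
c=poselike('w10.npz')
P=unproj([(299,236),(358,235.5),(302,430),(355,430)],76,c);print(P.round(1),(P[0]+P[1])/2)
for a,b in((2,0),(3,1)):
    d=P[b]-P[a];print(np.degrees(np.arctan2(d[1],d[0]))-90)
m=(P[0]+P[1])/2
s=arm.state();Rt=R.from_rotvec(s['tool_rot']);print('in tool',Rt.inv().apply(m-s['eef_pos']))
```

```text
[[519.  174.5  76. ]
 [549.6 178.7  76. ]
 [534.8  45.3  76. ]
 [568.3  49.6  76. ]] [534.3192719  176.61558692  76.        ]
6.96065353120656
8.242936102808613
in tool [  2.28200256 -16.11731326  67.54198868]
```

Call:
drive_tool(motion=[0.0023,0,-0.03,0,0,0,1,0.0023,0,-0.055,0,0,0,1,0.0023,0,-0.064,0,0,0,1,0.0023,0,-0.065,0,0,0,1])

```text
t: 34.75
eef_pos: [537.3, 160.8, 79.7]
tool_rot: [-3.135, -0.198, -0.002]
wrist_force: [0.9, -0.1, -0.7]
grip_width: 85.2
```

Call:
drive_tool(motion=[0,0,0,0,0,0,0.5,0,0,0,0,0,0,0.42,0,0,0,0,0,0,0.42], grip_force=40)

```text
t: 35.12
eef_pos: [536.8, 160.6, 79.1]
tool_rot: [-3.135, -0.199, -0.001]
wrist_force: [-0.2, 0.1, -0.8]
grip_width: 36.2
```

```bash
python3 st.py
python3 - <<'E'
from h import *
w=arm.grab_frame('wrist');cv2.imwrite('pics/w11.png',w)
s=arm.grab_frame('side');cv2.imwrite('pics/s11.png',cv2.resize(s[230:390,180:340],(640,640),interpolation=cv2.INTER_CUBIC)[:600])
E
```

```text
35.125 [-0.121  0.675 -0.386  1.88   0.394  0.661 -0.619] [536.84 160.61  79.05] yaw 7.25 F [-0.17  0.07 -0.82] T [ 0.0842 -0.0348  0.0007] 36.18
```

View pics/w11.png

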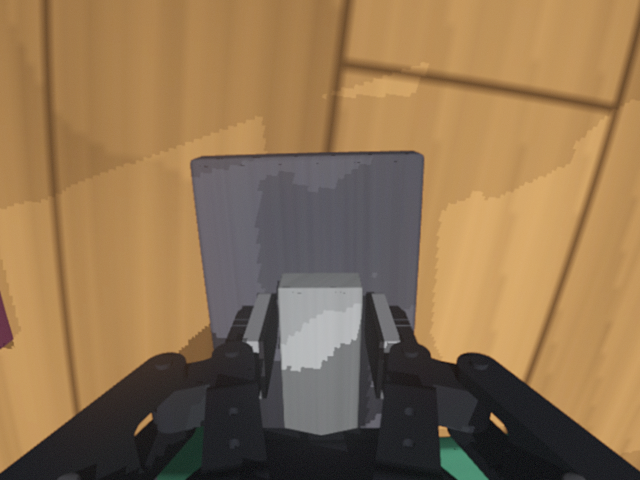

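View pics/s11.png

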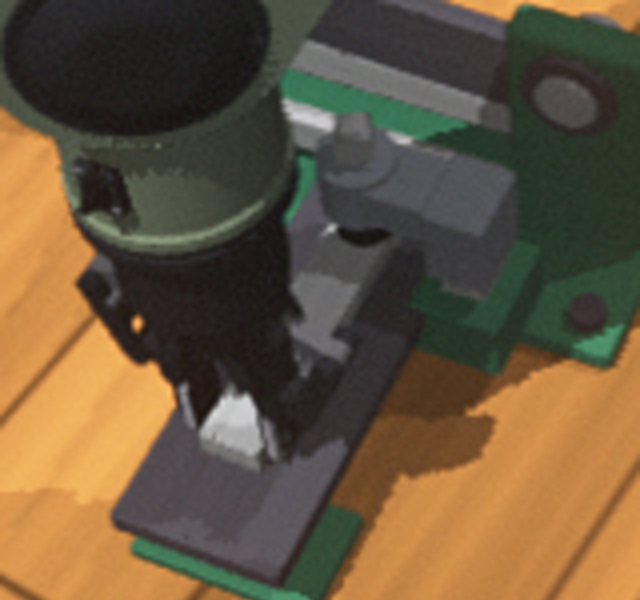

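Call:
drive_tool(motion=[0.0003,0,-0.002,0,0,0,0.42,0.0003,0,-0.003,0,0,0,0.42,0.0003,0,-0.003,0,0,0,0.3,0.0003,0,-0.003,0,0,0,0.3,0.0003,0,-0.003,0,0,0,0.3], grip_force=60)

```text
t: 35.85
eef_pos: [536.8, 160.5, 75.6]
tool_rot: [3.135, 0.199, -0.001]
wrist_force: [-2.4, -1.8, 5.6]
grip_width: 30.5
```

```bash
python3 st.py
```

```text
35.85 [-0.123  0.681 -0.383  1.881  0.397  0.655 -0.621] [536.76 160.54  75.59] yaw 7.25 F [-2.44 -1.83  5.57] T [-0.1818  0.6776  0.0912] 30.49
```

Call:
drive_tool(motion=[-0.0003,0.002,0,0,0,0,0.3,-0.0005,0.004,0,0,0,0,0.3,-0.0009,0.007,0,0,0,0,0.3,-0.0013,0.01,0,0,0,0,0.3])

```text
t: 36.35
eef_pos: [536.6, 165.3, 75.6]
tool_rot: [3.129, 0.192, -0.001]
wrist_force: [3.9, -27.8, 12.2]
grip_width: 30.6
```

```bash
python3 st.py;python3 smp.py 4
```

```text
36.35 [-0.139  0.682 -0.378  1.876  0.399  0.661 -0.637] [536.58 165.33  75.58] yaw 7.02 F [  3.89 -27.81  12.19] T [-5.9177e+00 -7.6730e-01 -1.6000e-03] 30.62
36.55 [-0.139  0.682 -0.379  1.876  0.398  0.66  -0.637] [536.44 166.45  75.6 ] yaw 7.07 F [  2.71 -21.58   9.51] Tz [-0.015 -0.048 -0.054 -0.034] mean -0.0376
```

Call:
drive_tool(motion=[0,0,0.0008,0,0,0,0.3,0,0,0.0008,0,0,0,0.3])

```text
t: 36.8
eef_pos: [535.8, 167.4, 75.7]
tool_rot: [3.132, 0.195, -0.002]
wrist_force: [3.5, -14.9, -5.6]
grip_width: 30.5
```

```bash
python3 st.py;python3 smp.py 4
```

```text
36.8 [-0.139  0.682 -0.38   1.876  0.397  0.66  -0.636] [535.79 167.42  75.71] yaw 7.13 F [  3.55 -14.88  -5.55] T [-3.065  -0.7698  0.2033] 30.55
37.0 [-0.139  0.682 -0.38   1.876  0.397  0.66  -0.636] [535.76 167.44  75.65] yaw 7.14 F [  3.24 -14.78  -5.09] Tz [0.165 0.138 0.154 0.167] mean 0.1558
```

Call:
drive_tool(motion=[-0.0002,0.0015,-0.0003,0,0,0,0.3,-0.0004,0.003,-0.0003,0,0,0,0.3,-0.0007,0.0045,-0.0003,0,0,0,0.3,-0.0008,0.006,-0.0003,0,0,0,0.3])

```text
t: 37.5
eef_pos: [535.3, 172.5, 75.6]
tool_rot: [3.13, 0.194, -0.002]
wrist_force: [3.4, -21.9, 2.0]
grip_width: 30.6
```

```bash
python3 st.py;python3 smp.py 4; cp pics/last.png pics/s12.png
```

```text
37.5 [-0.15   0.683 -0.379  1.874  0.397  0.662 -0.646] [535.25 172.47  75.61] yaw 7.08 F [  3.39 -21.88   2.01] T [-4.6098 -0.6821  0.0516] 30.62
37.7 [-0.15   0.683 -0.38   1.874  0.397  0.662 -0.646] [535.16 173.13  75.62] yaw 7.11 F [  1.74 -16.68   0.55] Tz [ 0.024 -0.01  -0.    -0.012] mean 0.0007
```

Run:
```python
from h import *
for r in([3.135,.199,-.001],[3.129,.192,-.001],[3.13,.194,-.002],[3.132,.195,-.002],list(arm.state()['tool_rot'])):
    M=R.from_rotvec(r).as_matrix();print('tool z',(M[:,2]*1000).round(2),'tool x z-comp',(M[2,0]*1000).round(2),'y z',(M[2,1]*1000).round(2))
```

```text
tool z [-6.2e-01 -3.2e-01 -1.0e+03] tool x z-comp -0.65 y z 0.24
tool z [-2.3000e-01 -6.7300e+00 -9.9998e+02] tool x z-comp -1.05 y z 6.66
tool z [-9.3000e-01 -5.6500e+00 -9.9998e+02] tool x z-comp -1.62 y z 5.5
tool z [  -1.05   -3.6  -999.99] tool x z-comp -1.49 y z 3.44
tool z [-8.0000e-01 -4.3500e+00 -9.9999e+02] tool x z-comp -1.33 y z 4.22
```

Call:
drive_tool(motion=[-0.0002,0.0015,0,0.3,0.04,0,0.3,-0.0004,0.003,0,0.3,0.04,0,0.3,-0.0006,0.0045,0,0.3,0.04,0,0.3,-0.0008,0.006,0,0.3,0.04,0,0.3])

```text
t: 38.2
eef_pos: [534.5, 178.3, 75.6]
tool_rot: [3.135, 0.194, -0.002]
wrist_force: [3.5, -21.1, 2.8]
grip_width: 30.5
```

```bash
python3 st.py
python3 - <<'E'
from h import *
M=R.from_rotvec(arm.state()['tool_rot']).as_matrix();print((M[:,2]*1000).round(2))
E
python3 smp.py 3
```

```text
38.2 [-0.155  0.685 -0.382  1.871  0.393  0.662 -0.651] [534.51 178.29  75.62] yaw 7.07 F [  3.54 -21.11   2.82] T [-4.674  -0.6518  0.0517] 30.53
[-1.52e+00 -2.40e-01 -1.00e+03]
38.35 [-0.155  0.685 -0.383  1.871  0.393  0.661 -0.65 ] [534.39 178.86  75.6 ] yaw 7.1 F [  2.64 -18.03   1.3 ] Tz [-0.039 -0.034 -0.016] mean -0.0295
```

Call:
drive_tool(motion=[0,-0.001,0,0,0,0,0.7,0,-0.001,0,0,0,0,0.8,0,-0.001,0.03,0,0,0,0.8,0,-0.001,0.09,0,0,0,0.8,0,-0.001,0.15,0,0,-7,0.8,0,-0.02,0.2,0,0,-14,0.8,-0.005,-0.07,0.21,0,0,-21,0.8,-0.01,-0.12,0.21,0,0,-28,0.8])

```text
t: 39.35
eef_pos: [524.2, 61.8, 287.3]
tool_rot: [-3.083, 0.569, -0.005]
wrist_force: [1.4, -1.0, -0.6]
grip_width: 68.4
```

```bash
python3 st.py
python3 - <<'E'
import cv2
t=cv2.imread('pics/top9.png')
cv2.imwrite('pics/t9y.png',cv2.resize(t[190:225,220:255],None,fx=16,fy=16,interpolation=cv2.INTER_CUBIC))
E
```

```text
39.35 [ 0.053  0.336 -0.36   1.795  0.131  1.029 -0.721] [524.19  61.85 287.31] yaw -20.91 F [ 1.43 -0.98 -0.57] T [-0.0028 -0.0317  0.0647] 68.4
```

View pics/t9y.png

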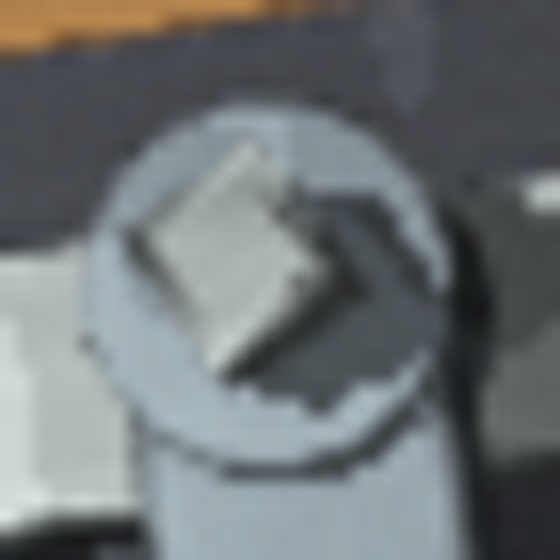

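Run:
```python
from h import *
c=cam('top')
P=unproj([(220+x/16,190+y/16) for x,y in[(138,238),(262,140),(335,265),(215,370)]],151,c);print(P.round(1),P.mean(0))
for a,b in((0,1),(1,2),(3,2),(0,3)):
    d=P[b]-P[a];print(np.linalg.norm(d).round(1),(np.degrees(np.arctan2(d[1],d[0]))%90).round(1))
```

```text
[[552.9  46.2 151. ]
 [563.5  32.8 151. ]
 [549.8  24.8 151. ]
 [538.4  37.7 151. ]] [551.15835572  35.38709834 151.        ]
17.1 38.6
15.9 30.3
17.2 41.4
16.8 30.4
```

Call:
drive_tool(motion=[-0.006,-0.055,0,0,0,-7,0.8,-0.012,-0.11,0,0,0,-14,0.8,-0.018,-0.165,0,0,0,-21,0.8,-0.024,-0.22,0,0,0,-21,0.8,-0.03,-0.275,0,0,0,-21,0.8,-0.036,-0.33,0,0,0,-21,0.8,-0.039,-0.346,-0.02,0,0,-21,0.8,-0.039,-0.346,-0.05,0,0,-21,0.8])

```text
t: 40.35
eef_pos: [485.1, -285.0, 235.9]
tool_rot: [-2.93, 1.121, -0.006]
wrist_force: [0.0, 0.5, -0.3]
grip_width: 68.2
```

```bash
python3 - <<'E'
from h import *
w=arm.grab_frame('wrist');i=arm.camera_info('wrist');np.savez('w13.npz',eye=i['eye'],o=i['orientation'])
cv2.imwrite('pics/w13.png',w);cv2.imwrite('pics/w13z.png',cv2.resize(w[120:300,230:420],None,fx=4,fy=3.3,interpolation=cv2.INTER_CUBIC))
E
python3 st.py
```

```text
40.4 [ 0.532  0.438 -0.142  1.78   0.068  0.93  -0.367] [ 483.73 -283.23  231.87] yaw -41.78 F [-1.18  0.35 -5.16] T [0.109  0.1095 0.0366] 68.81
```

View pics/w13.png

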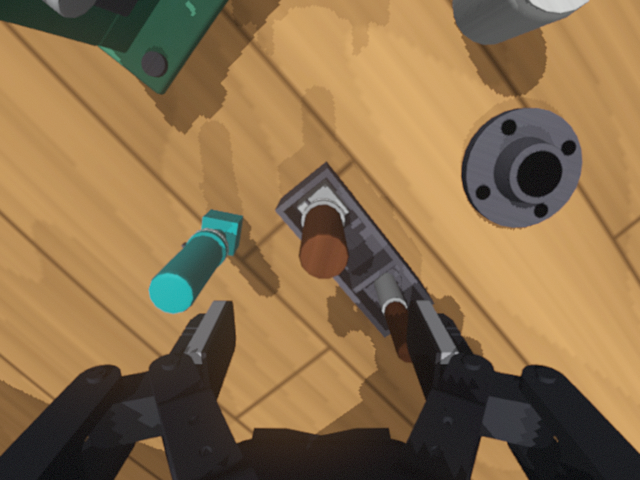

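Call:
drive_tool(motion=[0.0005,-0.002,-0.04,-0.3,-0.04,0,0.8,0.0005,-0.002,-0.09,-0.3,-0.04,0,0.8,0.0005,-0.002,-0.11,-0.3,-0.04,0,0.8,0.0005,-0.002,-0.112,-0.3,-0.04,0,0.8])

```text
t: 40.9
eef_pos: [485.4, -284.7, 123.4]
tool_rot: [-2.935, 1.118, -0.004]
wrist_force: [0.2, 0.3, 0.4]
grip_width: 68.5
```

```bash
python3 st.py
```

```text
40.9 [ 0.517  0.584 -0.127  1.865  0.108  0.696 -0.4  ] [ 485.44 -284.73  123.41] yaw -41.7 F [0.16 0.29 0.39] T [-0.0103 -0.0309  0.0294] 68.46
```

Call:
drive_tool(motion=[-0.0008,-0.0015,-0.009,0,0,0,0.8,-0.0008,-0.0015,-0.009,0,0,0,0.2,-0.0008,-0.0015,-0.009,0,0,0,0,-0.0008,-0.0015,-0.009,0,0,0,0,-0.0008,-0.0015,-0.009,0,0,0,0], grip_force=50)

```text
t: 41.52
eef_pos: [485.1, -287.0, 115.8]
tool_rot: [-2.935, 1.119, -0.008]
wrist_force: [0.2, -0.3, 5.7]
grip_width: 28.8
```

Call:
drive_tool(motion=[0,0,0.03,0,0,0,0,0,0,0.08,0,0,0,0,0,0,0.135,0,0,0,0,0,0,0.19,0,0,8,0,0.01,0.05,0.225,0,0,16,0,0.02,0.1,0.225,0,0,24,0,0.03,0.15,0.225,0,0,32,0,0.04,0.2,0.225,0,0,37,0])

```text
t: 42.52
eef_pos: [524.6, -85.3, 340.5]
tool_rot: [-3.138, 0.124, -0.007]
wrist_force: [1.5, 0.3, -2.8]
grip_width: 28.7
```

```bash
python3 st.py
python3 - <<'E'
from h import *
w=arm.grab_frame('wrist');i=arm.camera_info('wrist');np.savez('w14.npz',eye=i['eye'],o=i['orientation'])
cv2.imwrite('pics/w14.png',w);cv2.imwrite('pics/w14z.png',cv2.resize(w[150:310,230:420],None,fx=4,fy=3.75,interpolation=cv2.INTER_CUBIC))
E
python3 st.py
```

```text
42.525 [ 0.337  0.294 -0.365  1.71   0.112  1.153 -0.138] [524.64 -85.35 340.53] yaw -4.54 F [ 1.54  0.34 -2.76] T [ 0.0066 -0.0181  0.0061] 28.65
42.575 [ 0.331  0.295 -0.372  1.71   0.111  1.153 -0.14 ] [525.71 -78.06 340.68] yaw -3.91 F [ 0.71 10.88 -2.61] T [ 0.8722 -0.0947  0.0478] 28.73
```

View pics/w14.png

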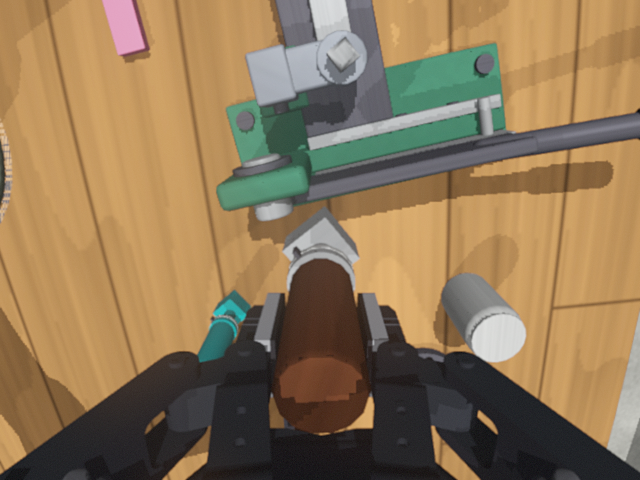

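View pics/w14z.png

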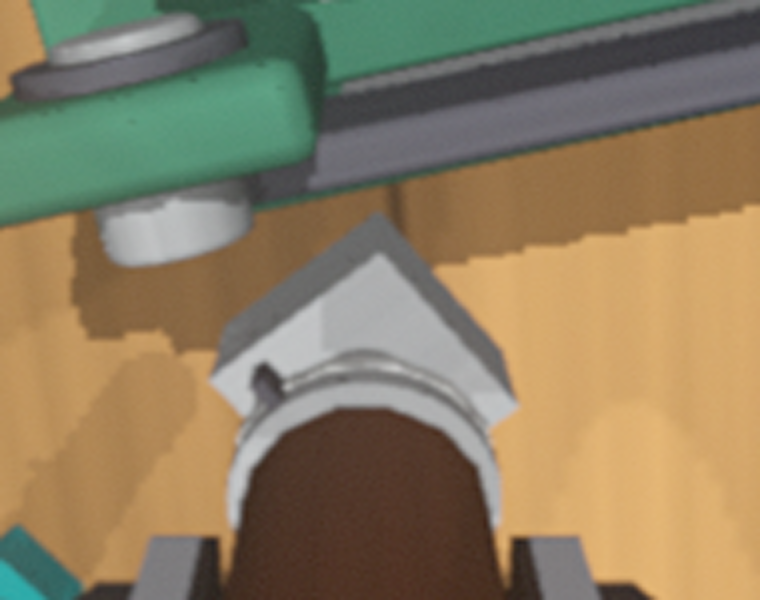

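Run:
```python
import cv2
t=cv2.imread('pics/w14.png')
cv2.imwrite('pics/w14h.png',cv2.resize(t[20:95,305:380],None,fx=8,fy=8,interpolation=cv2.INTER_CUBIC))
```

```text
(no output)
```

View pics/w14h.png

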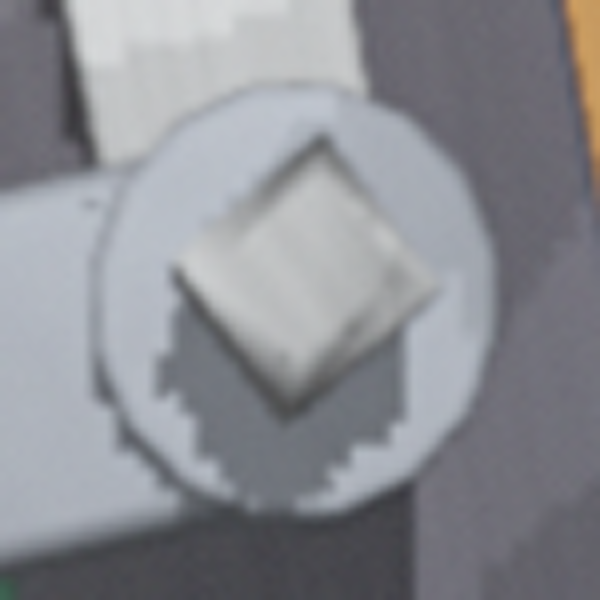

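```bash
python3 - <<'E'
from h import *
d=np.load('w14.npz');c0=cam('wrist',d['eye'],d['o'])
# correct camera to the pose at the frame (tool moved +1.07,+7.29,+.15 and yaw +0.63 deg after)
Z=R.from_euler('z',-0.63,degrees=True);tcp1=np.array([525.71,-78.06,340.68]);tcp0=np.array([524.64,-85.35,340.53])
c=(c0[0],c0[1],tcp0+Z.apply(c0[2]-tcp1),Z*c0[3])
H=unproj([(305+x/8,20+y/8) for x,y in[(172,265),(320,135),(440,290),(288,420)]],151,c)
S=unproj([(230+x/4,150+y/3.75) for x,y in[(210,378),(380,252),(517,405)]],340.5-109.4+28,c)
def rep(P):
    for a,b in zip(range(len(P)-1),range(1,len(P))):
        d=P[b]-P[a];print(np.linalg.norm(d).round(1),(np.degrees(np.arctan2(d[1],d[0]))%90).round(1),end=' ')
    print('c',(P[0]+P[2])/2)
rep(H);rep(S);print(H.mean(0))
E
python3 st.py
```

```text
18.0 35.3 17.9 35.7 18.5 35.0 c [551.7387217   34.51984928 151.        ]
31.4 34.7 31.5 34.6 c [524.7126137  -84.87525112 259.1       ]
[551.62403919  34.46829523 151.        ]
42.575 [ 0.331  0.295 -0.372  1.71   0.111  1.153 -0.14 ] [525.71 -78.06 340.68] yaw -3.91 F [ 0.71 10.88 -2.61] T [ 0.8722 -0.0947  0.0478] 28.73
```

Call:
drive_tool(motion=[0.01,0.045,0,0,0,0,0,0.02,0.09,0,0,0,0,0,0.0262,0.1215,-0.02,0,0,0,0,0.0262,0.1215,-0.05,0,0,0,0,0.0262,0.1215,-0.055,0,0,0,0,0.0262,0.1215,-0.055,0,0,0,0])

```text
t: 43.32
eef_pos: [551.1, 34.2, 285.7]
tool_rot: [-3.137, 0.131, -0.007]
wrist_force: [0.1, -1.2, -1.3]
grip_width: 29.0
```

```bash
python3 st.py
```

```text
43.325 [ 0.137  0.384 -0.407  1.735  0.171  1.054 -0.412] [551.09  34.16 285.74] yaw -4.79 F [ 0.09 -1.16 -1.33] T [-0.0123  0.0221 -0.0207] 29.02
```

Call:
drive_tool(motion=[0,0.0005,-0.015,0,0,0,0,0,0.0005,-0.021,0,0,0,0,0,0.0005,-0.027,0,0,0,0,0,0.0005,-0.03,0,0,0,0])

```text
t: 43.82
eef_pos: [550.9, 35.0, 254.8]
tool_rot: [-3.137, 0.13, -0.006]
wrist_force: [-1.0, 0.6, -2.3]
grip_width: 29.1
```

Call:
drive_tool(motion=[0,0,-0.004,0,0,0,0,0,0,-0.008,0,0,0,0])

```text
t: 44.08
eef_pos: [551.0, 35.1, 246.9]
tool_rot: [-3.137, 0.13, -0.007]
wrist_force: [1.2, -0.1, -3.0]
grip_width: 28.8
```

```bash
python3 smp.py 3
```

```text
44.225 [ 0.127  0.425 -0.4    1.781  0.195  0.971 -0.434] [550.86  35.08 246.94] yaw -4.75 F [-0.04  0.25 -2.66] Tz [-0.025  0.064  0.024] mean 0.0212
```

Call:
drive_tool(motion=[0,0,0,0,0,10,0,0,0,0,0,0,20,0,0,0,0.0001,0,0,30,0,0,0,0.0002,0,0,40,0,0,0,0.0003,0,0,48,0])

```text
t: 44.85
eef_pos: [551.0, 34.8, 247.5]
tool_rot: [-2.915, -1.164, -0.005]
wrist_force: [-0.1, -0.6, -3.9]
grip_width: 28.8
```

```bash
python3 smp.py 12
```

```text
45.45 [ 0.266  0.455 -0.591  1.772  0.291  1.001  0.318] [550.95  35.07 247.45] yaw 43.23 F [ 0.25 -1.27 -2.05] Tz [-0.062 -0.019 -0.056 -0.083 -0.099 -0.04  -0.055 -0.046 -0.007 -0.069
 -0.036 -0.009] mean -0.0485
```

Call:
drive_tool(motion=[0,0,0,0,0,-6,0,0,0,0,0,0,-6,0,0,0,0.008,0,0,-6,0,0,0,0.02,0,0,-6,0,0,0,0.05,0,0,-6,0,0,0,0.09,0,0,-14,0,-0.008,-0.04,0.09,0,0,-24,0,-0.017,-0.09,0.09,0,0,-34,0])

```text
t: 46.45
eef_pos: [533.8, -55.0, 338.8]
tool_rot: [-3.129, -0.249, -0.009]
wrist_force: [2.1, -0.6, -3.5]
grip_width: 28.8
```

Call:
drive_tool(motion=[-0.008,-0.04,0,0,0,-10,0,-0.016,-0.08,0,0,0,-20,0,-0.024,-0.12,0,0,0,-30,0,-0.035,-0.17,0,0,0,-40,0,-0.046,-0.215,0,0,0,-51,0,-0.0493,-0.2312,-0.03,0,0,-51,0,-0.0493,-0.2312,-0.08,0,0,-51,0,-0.0493,-0.2312,-0.13,0,0,-51,0])

```text
t: 47.45
eef_pos: [484.9, -286.2, 207.1]
tool_rot: [-2.935, 1.118, -0.009]
wrist_force: [0.2, -0.9, -2.6]
grip_width: 29.2
```

Call:
drive_tool(motion=[0,0,-0.02,0,0,0,0,0,0,-0.025,0,0,0,0,0,0,-0.025,0,0,0,0])

```text
t: 47.82
eef_pos: [485.1, -286.2, 183.3]
tool_rot: [-2.935, 1.119, -0.008]
wrist_force: [-0.2, 0.2, -1.2]
grip_width: 28.9
```

```bash
python3 st.py
python3 - <<'E'
from h import *
w=arm.grab_frame('wrist')
cv2.imwrite('pics/w15z.png',cv2.resize(w[140:300,240:430],None,fx=4,fy=3.75,interpolation=cv2.INTER_CUBIC))
E
```

```text
47.825 [ 0.564  0.501 -0.187  1.823  0.121  0.823 -0.41 ] [ 485.1  -286.21  183.33] yaw -41.72 F [-0.18  0.21 -1.18] T [-0.0241  0.0172  0.0136] 28.9
```

View pics/w15z.png

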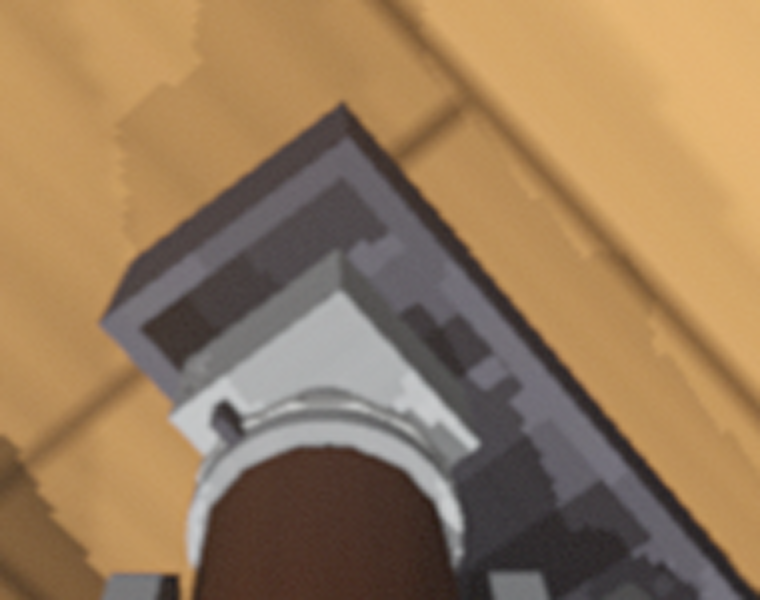

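Call:
drive_tool(motion=[-0.0005,0,-0.03,0,0,0,0,-0.0005,0,-0.055,0,0,0,0,-0.0005,0,-0.064,0,0,0,0,-0.0005,0,-0.067,0,0,0,0,-0.0005,0,-0.0675,0,0,0,0])

```text
t: 48.5
eef_pos: [484.6, -286.4, 115.9]
tool_rot: [-2.935, 1.119, -0.009]
wrist_force: [-0.8, -0.1, 2.8]
grip_width: 28.9
```

Call:
drive_tool(motion=[0,0,-0.0005,0,0,0,0])

```text
t: 48.62
eef_pos: [484.8, -286.4, 115.8]
tool_rot: [-2.935, 1.119, -0.01]
wrist_force: [-3.0, 1.1, 15.3]
grip_width: 28.8
```

Call:
drive_tool(motion=[0,0,0.0005,0,0,0,0.5,0,0,0.0005,0,0,0,0.8,0,0,0.005,0,0,0,0.8,0,0,0.055,0,0,0,0.8,0,0,0.115,0,0,0,0.8,0.003,0.03,0.17,0,0,8,0.8,0.008,0.08,0.17,0,0,16,0.8,0.013,0.13,0.17,0,0,24,0.8])

```text
t: 49.62
eef_pos: [497.2, -154.9, 285.5]
tool_rot: [-3.104, 0.478, -0.009]
wrist_force: [0.4, -0.1, -0.3]
grip_width: 68.1
```

Call:
drive_tool(motion=[0.006,0.055,0,0,0,7,1,0.012,0.11,0,0,0,14,1,0.018,0.165,0,0,0,21,1,0.024,0.22,0,0,0,25,1,0.03,0.275,0,0,0,25,1,0.0365,0.335,0,0,0,25,1,0.0365,0.335,-0.05,0,0,25,1,0.0365,0.335,-0.1,0,0,25,1])

```text
t: 50.62
eef_pos: [533.7, 179.6, 183.6]
tool_rot: [-3.133, -0.2, -0.008]
wrist_force: [0.8, -0.0, -1.2]
grip_width: 85.5
```

Call:
drive_tool(motion=[0,0,-0.05,0,0,0,1,0,0,-0.06,0,0,0,1,0,0,-0.06,0,0,0,1])

```text
t: 51.0
eef_pos: [534.0, 179.1, 125.3]
tool_rot: [-3.133, -0.199, -0.007]
wrist_force: [-1.1, -0.2, 0.3]
grip_width: 85.4
```

```bash
python3 st.py
python3 - <<'E'
from h import *
i=arm.camera_info('wrist');np.savez('w16.npz',eye=i['eye'],o=i['orientation'])
w=arm.grab_frame('wrist');cv2.imwrite('pics/w16.png',w);cv2.imwrite('pics/side16.png',arm.grab_frame('side'))
M=R.from_rotvec(arm.state()['tool_rot']).as_matrix();print((M[:,2]*1000).round(2))
E
```

```text
51.0 [-0.099  0.615 -0.461  1.852  0.382  0.758 -0.641] [534.   179.15 125.29] yaw 7.26 F [-1.15 -0.23  0.33] T [-0.02    0.0022 -0.0159] 85.43
[   6.07    3.11 -999.98]
```

View pics/w16.png

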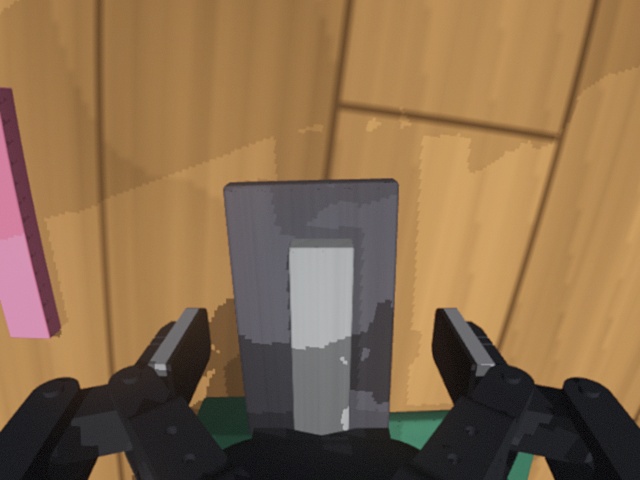

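View pics/side16.png

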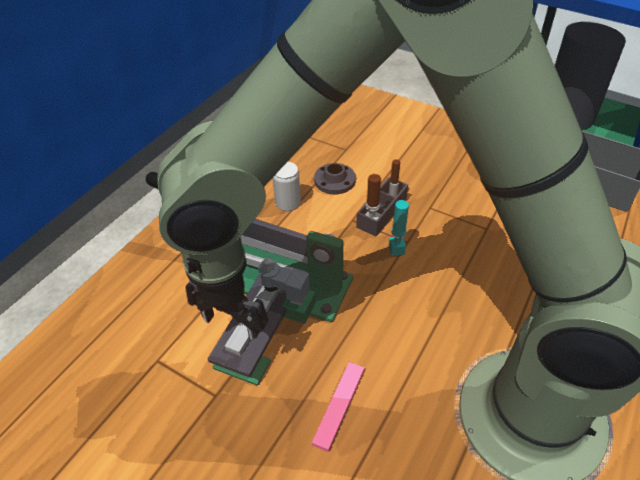

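Call:
drive_tool(motion=[0.0003,0,-0.025,0,0.35,0,1,0.0003,0,-0.045,0,0.35,0,0.6,0.0003,0,-0.049,0,0.35,0,0.45,0.0003,0,-0.049,0,0.35,0,0.3,0.0003,0,-0.049,0,0.35,0,0.3,0.0003,0,-0.049,0,0.35,0,0.3], grip_force=60)

```text
t: 51.85
eef_pos: [534.5, 179.1, 76.9]
tool_rot: [-3.133, -0.198, 0.001]
wrist_force: [-2.7, -0.2, 6.6]
grip_width: 30.5
```

```bash
python3 st.py
```

```text
51.85 [-0.126  0.689 -0.425  1.87   0.429  0.673 -0.678] [534.45 179.07  76.91] yaw 7.24 F [-2.72 -0.16  6.57] T [-0.2172  0.6877 -0.0322] 30.48
```

Gripped. Pull gently, easing the vertical load.

Call:
drive_tool(motion=[-0.0002,0.002,0.0003,0,0,0,0.3,-0.0005,0.004,0.0003,0,0,0,0.3,-0.0008,0.006,0.0003,0,0,0,0.3,-0.001,0.008,0.0003,0,0,0,0.3])

```text
t: 52.35
eef_pos: [533.9, 184.8, 76.9]
tool_rot: [3.135, 0.196, -0.002]
wrist_force: [1.8, -12.0, 4.6]
grip_width: 30.8
```

```bash
python3 st.py; python3 smp.py 2
```

```text
52.35 [-0.139  0.69  -0.422  1.866  0.429  0.677 -0.69 ] [533.87 184.84  76.92] yaw 7.15 F [  1.75 -11.99   4.63] T [-2.3786 -0.2423 -0.0601] 30.8
52.45 [-0.139  0.69  -0.423  1.866  0.429  0.677 -0.69 ] [533.77 185.29  76.92] yaw 7.17 F [  1.33 -10.06   3.89] Tz [-0.1   -0.031] mean -0.0655
```

Call:
drive_tool(motion=[-0.0005,0.004,0,0,0,0,0.3,-0.001,0.008,0,0,0,0,0.3,-0.0015,0.012,0,0,0,0,0.3,-0.0021,0.016,0,0,0,0,0.3,-0.0026,0.02,0,0,0,0,0.3,-0.0031,0.024,0,0,0,0,0.3])

```text
t: 53.2
eef_pos: [530.6, 210.0, 77.0]
tool_rot: [-3.134, -0.197, 0.001]
wrist_force: [1.3, -6.2, 2.5]
grip_width: 30.1
```

Call:
drive_tool(motion=[-0.0005,0.004,0,0,0,0,0.3,-0.001,0.008,0,0,0,0,0.3,-0.0015,0.012,0,0,0,0,0.3,-0.0021,0.016,0,0,0,0,0.3,-0.0026,0.02,0,0,0,0,0.3,-0.0029,0.023,0,0,0,0,0.3,-0.0029,0.023,0,0,0,0,0.3])

```text
t: 54.08
eef_pos: [527.6, 233.6, 76.9]
tool_rot: [-3.133, -0.198, 0.001]
wrist_force: [-1.5, -3.7, 8.3]
grip_width: 30.4
```

```bash
python3 st.py
python3 - <<'E'
from h import *
s=arm.grab_frame('side');cv2.imwrite('pics/s17.png',cv2.resize(s[230:390,180:340],(600,600),interpolation=cv2.INTER_CUBIC))
E
```

```text
54.075 [-0.223  0.704 -0.421  1.834  0.423  0.693 -0.76 ] [527.59 233.6   76.9 ] yaw 7.23 F [-1.49 -3.66  8.29] T [-0.9381  0.1381  0.0071] 30.43
```

View pics/s17.png

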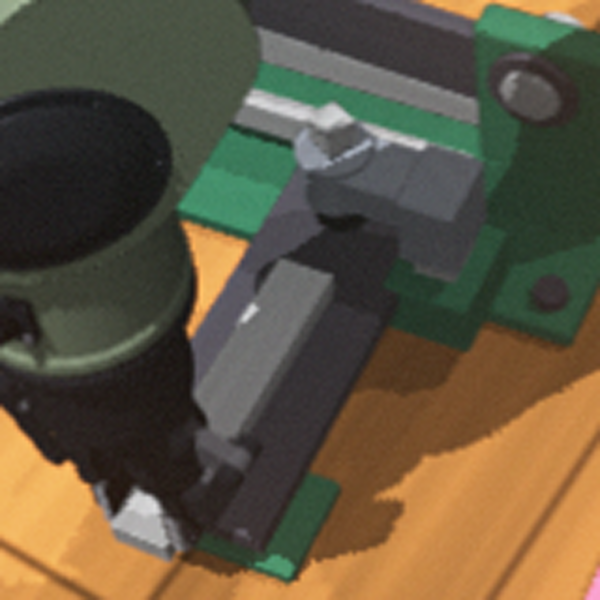

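Call:
drive_tool(motion=[0,0,0.0004,0,0,0,0.3,0,0,0.0004,0,0,0,0.6,0,0,0.0004,0,0,0,0.75,0,0,0.0004,0,0,0,0.75,0,0,0.03,0,0,0,0.75,0,0,0.08,0,0,0,0.75,0,0,0.13,0,0,0,0.75,0,0,0.18,0,0,0,0.75])

```text
t: 55.12
eef_pos: [526.7, 233.9, 257.4]
tool_rot: [-3.133, -0.199, 0.004]
wrist_force: [-0.5, 0.2, 0.6]
grip_width: 64.1
```

Call:
drive_tool(motion=[-0.03,0.03,0.04,0,0,0,0.75,-0.05,0.06,0.06,0,0,0,0.75,-0.05,0.06,0.06,0,0,0,0.75,-0.05,0.06,0.06,0,0,0,0.75])

```text
t: 55.62
eef_pos: [477.1, 293.4, 315.3]
tool_rot: [-3.133, -0.198, 0.004]
wrist_force: [0.0, 0.2, 0.4]
grip_width: 63.9
```

```bash
python3 st.py
python3 - <<'E'
from h import *
s=arm.grab_frame('side');t=arm.grab_frame('top');cv2.imwrite('pics/side18.png',s);cv2.imwrite('pics/top18.png',t)
print([(np.round(m['centre'],1).tolist(),round(m['score'],2)) for m in arm.mark_of('block','top')])
print([(np.round(m['centre'],1).tolist(),round(m['score'],2)) for m in arm.mark_of('driver','side')])
E
python3 st.py
```

```text
55.625 [-0.24   0.395 -0.565  1.665  0.224  1.149 -0.736] [477.08 293.38 315.28] yaw 7.25 F [0.02 0.2  0.42] T [ 0.0181  0.0088 -0.0665] 63.9
[([533.4, 163.4, 56.7], 0.74), ([319.4, 161.8, 0.1], 0.7), ([483.2, -289.8, 113.8], 0.31)]
[([483.5, -284.0, 8.8], 0.95), ([396.0, -241.1, 0.9], 0.89)]
55.825 [-0.239  0.395 -0.565  1.665  0.224  1.149 -0.736] [477.26 293.12 315.06] yaw 7.19 F [0.56 0.09 0.38] T [-0.0103 -0.0437 -0.0506] 63.88
```

View pics/side18.png

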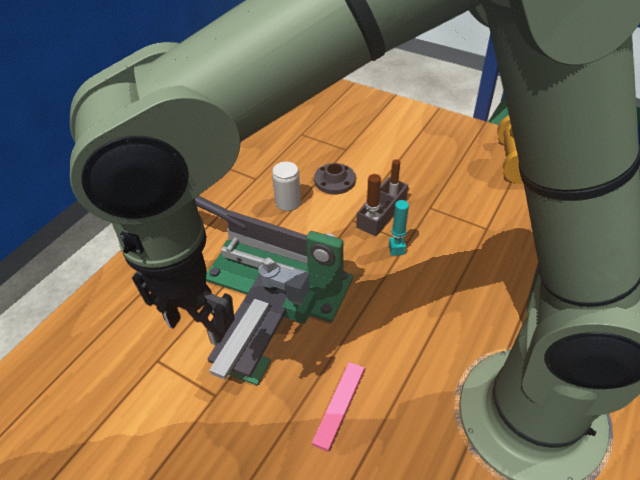

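View pics/top18.png

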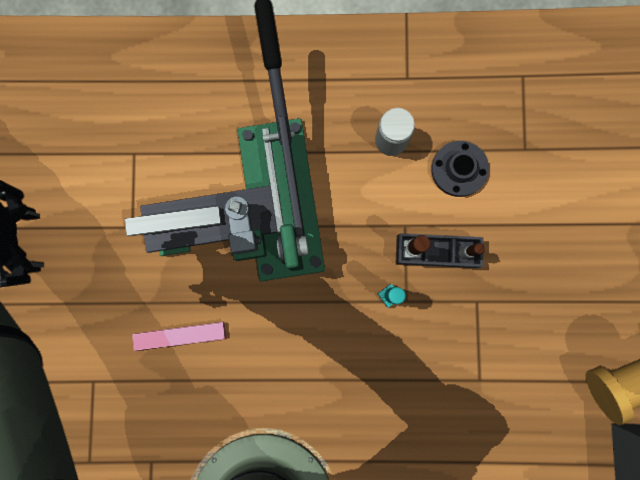

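```bash
python3 -c "
from station import arm
print(arm.sign_off())"
```

```text
the job is handed in; nothing more can be done
None
```

The screw is set and the job is handed in at about 56 s. The block pulled at about 12 N on its final draw, roughly a kilogram, but I had to correct the setting partway through.

- **First setting too tight:** I turned the screw down to about 0.098 Nm, then put the driver back and started drawing the block. The pull was about 21 N, twice what you asked for.
- **Correction:** After drawing the block about 18 mm, I fetched the driver again, eased the screw back about 36° and returned the driver. The screw was therefore re-set with the block already partly out. I did not push the block back in first.
- **Final draw:** I then drew the block the rest of the way. It read 12 N with about 4.6 N of downward load from the gripper, so the true drag is near 10 N.

**Final checks:**
- **Block:** it is flat on the bar rest, drawn about 73 mm from where it started, with its inner end clear of the pad.
- **Driver:** it is upright, socket down, in its original end pocket of the stand.
- **Other items:** the punch, can, flange and both look-alikes appear untouched in the final pictures.
- **Gripper:** it is open and clear of everything.

The nip itself was not measured at the end. Driver torque put it at about 4 N and the screw angle suggested up to 8 N, so these two estimates disagree somewhat; I relied on the measured pull.

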